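# Load the drying lamp and start it with the roller lever

## Robot

A 6-joint arm with a two-finger parallel gripper is mounted at the origin on the work surface. World frame = base frame: x ahead of the robot, y to its left, z up, the work surface at z = 0. Lengths are in m, angles in rad, forces in N, time in s.
With the tool pointing down it reaches from about 0.3 to 0.875 m from the base axis. Payload 4.2 kg.
Tool frame: the origin (TCP) lies midway between the tips of the shut fingers; the grasp point (between the pads) lies 19 mm behind it (hold_point_z is the distance from the TCP to the grasp point, in m); x points along the fingers, z is the direction in which the jaws open and shut, and the axes are right-handed (so a half turn about x gives the same grasp; the last joint's range is limited). The gripper opens to 85 mm and grips with 20 to 120 N. Pads are 22 mm wide; open, the fingers measure 114 mm over their backs; the gripper's body (76 mm by 85 mm) begins 54 mm behind the grasp point. The pads swing forward as they close: fully open they stand 13 mm farther back than shut.
Start: joints at [1.091, 0.32, 1.565, -0, 1.257, -0.02], TCP at [0.255, 0.515, 0.231] pointing down, gripper open.
Joint ranges: [-3.11, 3.11], [-0.84, 2.01], [0.21, 2.61], [-1.34, 4.49], [0.05, 2.63], [-2.56, 2.56]. Speed limits (rad/s): [2.57, 2.57, 3.14, 3.14, 3.14, 3.14].

## Interface

Orientations are given as [roll, pitch, yaw] about the fixed x, y, z axes, in that order (R = Rz(yaw) Ry(pitch) Rx(roll)).
In Python, from cell import * gives the robot as it stands. The module is installed in compiled form; this text tells all that it offers.
- The arm moves only by the shell command python3 -m creep 'ROWS' [OPENING] [FORCE]. ROWS is JSON, a list of rows, each a list of 4 numbers: the shift along the tool's x, y, z in units of 250 mm (1.0 is 250 mm), then the turn about the tool's x in units of 1.5 rad (1.0 is 1.5 rad). In form: [[tx, ty, tz, twist], ...]. A call has 1 to 5 rows; each row shifts and turns the commanded pose from where the row before left it, along the tool's axes as they then stand; what a row does not reach is not made up. A row lasts 1/10 s, in which the tool goes at most 50 mm and 8.59 degrees, less where a joint would pass 70% of its speed; a pose out of reach is approached as far as the arm can. A call with a number of a shift or a turn outside -1 to 1 is refused whole. A call with a gripper value outside its range is refused whole. OPENING is the opening, from 0 (shut) to 1 (fully open), set as the call begins (- or left out, the last holds). The fingers move at their own pace and stop on an object; FORCE is the grip in N (left out, the last holds). Time passes only in rows, so rows that do not move let the fingers close. It gives the time, the measured TCP pose, the force and the opening at its end, in the units of the state.
- get_state(): the state, without advancing time (a new reading comes with each control period).
- get_image(name): name is "scene" or "top" or "wrist"; returns (picture, depth): 480x640x3 uint8, red, green, blue; 480x640 float32, m along the optical axis (not along the pixel's ray), 0 where there is no reading.
- camera_model(name): a dict with "camera_matrix" (3x3 intrinsics, pixels), "origin" and "rotation" of the camera in the world. Camera axes: x right, y up, looking along -z (the intrinsics and any distortion apply to the point x, -y, -z); pixel columns grow to the right and rows downward; lengths in m; the calibration is good to about 2 mm. A picture is of the moment at which its call begins: read the wrist's pose just before it. camera_model takes no time and is no camera call; for the wrist camera it gives the pose at the moment of the call.
- close_job(): hands the job in, once; it reports no verdict.
Trained networks look in the newest picture that a camera, given by its name, has taken for a name from the list of things; names that differ only in an ending like _2 or _b are one class to them, and where a whole thing is asked for, a point or a joint stands for the part that bears it (a point fixed in the world has none). Each returns a list of dicts, best first, with "confidence" (0 to 1); they miss things now and then, are a little off and sometimes report something else, mostly with a low value. They report only what shows in the picture. A call takes as long as a camera call.
- look_for(camera, thing): "extent" ([left, top, right, bottom] in pixels, round what is visible of it).
- trace(camera, thing): "pixels" (480x640 bool, what is visible of it) and "extent" ([left, top, right, bottom] in pixels, round what is visible of it).
The state is a dict: "clock": time; "joints": joint angles; "qvel": joint speeds; "effort": joint torques, N m; "eef_pos": TCP position; "orientation": TCP orientation; "force": force on the tool from outside, world axes, zero at the start; "ft_torque": the same for the moment, N m; "finger_gap": finger opening in m.
Only numpy, scipy, OpenCV 4.12 (cv2) and the standard library are available. Lean on these libraries where they do the work, as an engineer would, in place of code of your own. Each camera call takes 0.05 s, during which the arm holds its last target.

## Task

One bay of the drying station already holds a steel casting ring: leave that alone. Clear the jar out of the other bay and stand it wholly on the round cork mat, then stand every plaster model flat and upright inside that bay. When it is loaded, slide the lamp fully over it and only then push the roller lever sideways towards that bay until it trips, without ramming it against its stop, and let it spring back; leave the glass slab alone.

Things in the scene. Friction and masses are not known exactly. Their poses are not given: they have to be found in the camera images.
- station: Fixed drying station: slab 170 (x) x 340 (y) x 12 mm. Origin at bench level under its centre; x away from the robot, y to its left (yaw within 0.15 rad), z up. Lamp track 30 mm high along x = -100 mm. Switch box 36 x 50 mm, 75 mm high at x = +115 mm, y = 0. Two bays lie at y = +92 and -92 mm.
- bay_pos (a point): Centre of the floor of the +y bay, 12 mm above the bench (station axes). Each bay is 150 mm (x) by 140 mm (y) inside; its steel rim, 5 mm wide, stands 5 mm above that floor. At the start one bay holds the steel ring and the other the jar; either way round.
- bay_neg (a point): Centre of the floor of the -y bay, the same as the other bay.
- lamp (a joint): Lamp position (m) along station y: +0.092 (stop) centred over the +y bay, -0.092 over the -y bay, starts anywhere between; counts as over a bay from 0.077. About 3 N of friction; stays where left. Cream box 150 (x) x 110 (y) mm, underside 86 mm and top 140 mm above the bench, on a column at station x = -100 mm. It is in the way of work below it.
- lamp_grip (a point): Centre of the black grip on top of the lamp: a bar 60 mm (station x) by 20 mm (station y), standing 140 to 175 mm above the bench; this point is 157.5 mm up, at station x = 0 and station y = lamp. Moves with the lamp; station axes.
- lever (a joint): Angle (rad) of the sprung roller lever that starts the lamp: 0 upright, positive leaning to station +y, negative to -y, stops at +-1.0. Trips at 0.45 either way: leaning it towards a bay starts the lamp there. Spring 0.6 N m/rad (4 N at the roller at the trip point) returns it upright when let go.
- lever_roller (a point): Centre of the black roller (22 mm diameter, 18 mm long in station x) on the lever, at station x = 115 mm, y = 0, 155 mm above the bench when upright. The pivot is 75 mm below it, its axis along station x. The arm is a steel bar 12 mm wide (y). The space on both y sides of it above the switch box is free.
- ring_c (a point): Steel casting ring filled with reddish investment, a plain upright cylinder 64 mm across and 52 mm high, 450 g, already drying in one of the bays. The point is its centre, 26 mm above its underside. To be left alone.
- jar_c (a point): White plastic jar with a grey screw cap, upright cylinder 56 mm across and 58 mm high, 140 g, left standing in the other bay. The point is its centre, 29 mm above its underside; z is up.
- mat: Round cork mat fixed to the bench, 130 mm across and 4 mm thick; origin on its underside at its centre.
- slab_c (a point): Bystander: round glass mixing slab 96 mm across, 16 mm thick, loose on the bench. Point at its centre, 8 mm up.
- model1_c (a point): A quadrant plaster model: block of white stone 62 mm long (its x), 38 mm wide (y), 34 mm high, with a row of teeth on top (44 mm high in all), 130 g. The point is its centre, 22 mm above its underside; z is up. Stands on the bench at the start. Two to four models are there; None if this one is absent.
- model2_c (a point): Another quadrant plaster model: block of white stone 62 mm long (its x), 38 mm wide (y), 34 mm high, with a row of teeth on top (44 mm high in all), 130 g. The point is its centre, 22 mm above its underside; z is up. Stands on the bench at the start. Two to four models are there; None if this one is absent.
- model3_c (a point): Another quadrant plaster model: block of white stone 62 mm long (its x), 38 mm wide (y), 34 mm high, with a row of teeth on top (44 mm high in all), 130 g. The point is its centre, 22 mm above its underside; z is up. Stands on the bench at the start. Two to four models are there; None if this one is absent.
- model4_c (a point): Another quadrant plaster model: block of white stone 62 mm long (its x), 38 mm wide (y), 34 mm high, with a row of teeth on top (44 mm high in all), 130 g. The point is its centre, 22 mm above its underside; z is up. Stands on the bench at the start. Two to four models are there; None if this one is absent.

How it is judged:
On the way, in this order (a step that is already met when the one before it is completed fails the run):
1. every plaster model stands in the bay without the ring, and the jar is off the station ((y of jar_c in the frame of station above 0.195 m or y of jar_c in the frame of station below -0.195 m or x of jar_c in the frame of station above 0.11 m or x of jar_c in the frame of station below -0.11 m) and x of model1_c in the frame of station between -0.058 and 0.058 m and z of each of model1_c, model2_c, model3_c, model4_c in the frame of station below 0.039 m and angle between each of model1_c, model2_c, model3_c, model4_c's own z axis and vertical below 0.07 rad and ((y of ring_c in the frame of station above 0 m and y of model1_c in the frame of station between -0.145 and -0.039 m) or (y of ring_c in the frame of station below 0 m and y of model1_c in the frame of station between 0.039 and 0.145 m)) and x of model2_c in the frame of station between -0.058 and 0.058 m and ((y of ring_c in the frame of station above 0 m and y of model2_c in the frame of station between -0.145 and -0.039 m) or (y of ring_c in the frame of station below 0 m and y of model2_c in the frame of station between 0.039 and 0.145 m)) and x of model3_c in the frame of station between -0.058 and 0.058 m and ((y of ring_c in the frame of station above 0 m and y of model3_c in the frame of station between -0.145 and -0.039 m) or (y of ring_c in the frame of station below 0 m and y of model3_c in the frame of station between 0.039 and 0.145 m)) and x of model4_c in the frame of station between -0.058 and 0.058 m and ((y of ring_c in the frame of station above 0 m and y of model4_c in the frame of station between -0.145 and -0.039 m) or (y of ring_c in the frame of station below 0 m and y of model4_c in the frame of station between 0.039 and 0.145 m))), for 0.2 s.
2. the lamp has been slid fully over that bay (((y of ring_c in the frame of station above 0 m and value of joint lamp below -0.077 m) or (y of ring_c in the frame of station below 0 m and value of joint lamp above 0.077 m))), for 0.2 s.
3. with the lamp there, the roller lever is pushed towards that bay until it trips (((y of ring_c in the frame of station above 0 m and value of joint lamp below -0.077 m) or (y of ring_c in the frame of station below 0 m and value of joint lamp above 0.077 m)) and ((y of ring_c in the frame of station above 0 m and value of joint lever below -0.45 rad) or (y of ring_c in the frame of station below 0 m and value of joint lever above 0.45 rad))), for 0.1 s.
At the end, for the whole second after the job is handed in: All models flat (tilt < 0.07 rad) and wholly inside the bay without the ring (centre within 58 mm in x, 53 mm in y of the bay's), jar upright on the mat (centres within 38 mm), lamp at least 77 mm towards that bay, lever back within 0.12 rad of upright (x of model1_c in the frame of station between -0.058 and 0.058 m and z of each of model1_c, model2_c, model3_c, model4_c in the frame of station below 0.039 m and angle between each of model1_c, model2_c, model3_c, model4_c, jar_c's own z axis and vertical below 0.07 rad and ((y of ring_c in the frame of station above 0 m and y of model1_c in the frame of station between -0.145 and -0.039 m) or (y of ring_c in the frame of station below 0 m and y of model1_c in the frame of station between 0.039 and 0.145 m)) and x of model2_c in the frame of station between -0.058 and 0.058 m and ((y of ring_c in the frame of station above 0 m and y of model2_c in the frame of station between -0.145 and -0.039 m) or (y of ring_c in the frame of station below 0 m and y of model2_c in the frame of station between 0.039 and 0.145 m)) and x of model3_c in the frame of station between -0.058 and 0.058 m and ((y of ring_c in the frame of station above 0 m and y of model3_c in the frame of station between -0.145 and -0.039 m) or (y of ring_c in the frame of station below 0 m and y of model3_c in the frame of station between 0.039 and 0.145 m)) and x of model4_c in the frame of station between -0.058 and 0.058 m and ((y of ring_c in the frame of station above 0 m and y of model4_c in the frame of station between -0.145 and -0.039 m) or (y of ring_c in the frame of station below 0 m and y of model4_c in the frame of station between 0.039 and 0.145 m)) and horizontal distance between jar_c and mat below 0.038 m and height (world z) of jar_c below 0.038 m and ((y of ring_c in the frame of station above 0 m and value of joint lamp below -0.077 m) or (y of ring_c in the frame of station below 0 m and value of joint lamp above 0.077 m)) and value of joint lever between -0.12 and 0.12 rad); the robot touches nothing.
It fails at once if the ring is moved more than 15 mm (distance of ring_c from where it was at the start of the episode above 0.015 m).
It fails at once if the glass slab is moved more than 20 mm (distance of slab_c from where it was at the start of the episode above 0.02 m).
It fails at once if the lever is tripped towards the ring's bay, or towards a bay that the lamp is not over ((value of joint lever above 0.45 rad and (y of ring_c in the frame of station above 0 m or value of joint lamp below 0.06 m)) or (value of joint lever below -0.45 rad and (y of ring_c in the frame of station below 0 m or value of joint lamp above -0.06 m))).
It fails at once if the lever is rammed against its stop (past 0.97 rad) (value of joint lever above 0.97 rad or value of joint lever below -0.97 rad).
Of model1, model2, model3, model4 only 2 to 4 are there at a start; the rules pass over those that are not, and their reading is None.
At some moment in a run one of model1, model2, model3, model4, jar may be knocked a few centimetres aside while the robot is not near it.
Once in a run the grip may slacken for a moment while it holds something.
It also fails if it takes over 210 s, if anything falls off the work surface, if the arm or the gripper's body presses on something with over 40 N, if the wrist force passes 120 N, or if a joint passes its speed limit or range.

## Working session

There is one attempt and no reset: what is moved stays moved. The work goes in short steps, Python scripts to look and compute and a shell command to move; the robot and the scene stay as the last step left them, time stands still between calls to the robot, and variables do not carry over. Pictures are saved under pics/ and viewed, and the job is handed in when it is done.

```bash
mkdir -p pics
cat > h.py <<'E'
from cell import *
import numpy as np, cv2
def snap(cam,fn):
    im,d=get_image(cam); cv2.imwrite('pics/'+fn,im[:,:,::-1]); return im,d
def world(cam,d,mask=None,cm=None):
    m=cm or camera_model(cam); K=np.array(m["camera_matrix"]);R=np.array(m["rotation"]);o=np.array(m["origin"])
    v,u=np.mgrid[0:480,0:640]
    x=(u-K[0,2])/K[0,0]*d; y=(v-K[1,2])/K[1,1]*d
    P=np.stack([x,-y,-d],-1)@R.T+o
    return P
E
python3 - <<'E'
from h import *
s=get_state(); print({k:np.round(v,3).tolist() for k,v in s.items()})
for c in ['scene','top','wrist']:
    m=camera_model(c); print(c,{k:np.round(v,3).tolist() if not isinstance(v,str) else v for k,v in m.items()})
    im,d=snap(c,c+'0.png')
    np.save(c+'0.npy',d)
E
```

```text
{'clock': 0.0, 'joints': [1.091, 0.32, 1.566, -0.0, 1.257, -0.02], 'qvel': [0.0, -0.001, 0.001, 0.001, 0.002, -0.0], 'effort': [0.001, -41.554, -23.416, 0.0, 0.008, -0.0], 'eef_pos': [0.255, 0.515, 0.23], 'orientation': [3.125, 1.569, -2.048], 'force': [0.215, -0.019, 0.248], 'ft_torque': [-0.029, -0.005, 0.002], 'finger_gap': 0.085}
scene {'camera_matrix': [[500.531, 0.0, 322.41], [0.0, 500.531, 239.954], [0.0, 0.0, 1.0]], 'origin': [1.196, 0.255, 0.898], 'rotation': [0.741, 0.008, 1.936]}
top {'camera_matrix': [[516.989, 0.0, 325.412], [0.0, 516.989, 227.664], [0.0, 0.0, 1.0]], 'origin': [0.441, -0.008, 1.417], 'rotation': [0.103, 0.011, -1.543]}
wrist {'camera_matrix': [[391.856, 0.0, 317.547], [0.0, 391.856, 233.597], [0.0, 0.0, 1.0]], 'origin': [0.195, 0.546, 0.373], 'rotation': [-0.272, 0.002, 1.111]}
```

View pics/top0.png

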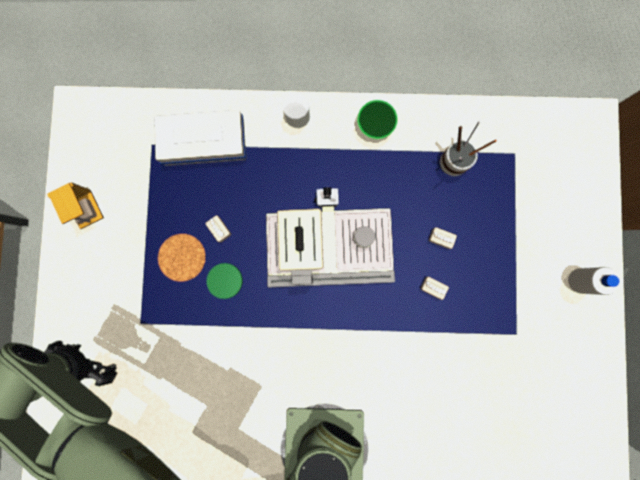

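View pics/scene0.png

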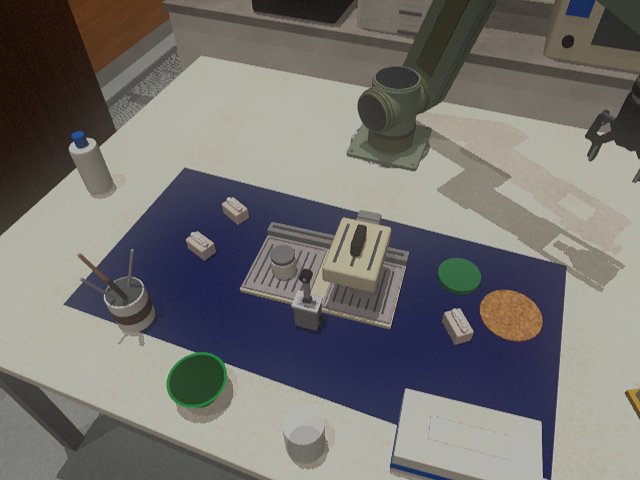

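```bash
sed -i 's/R=np.array(m\["rotation"\])/R=Rotation.from_euler("xyz",m["rotation"]).as_matrix()/; s/^import numpy.*/import numpy as np, cv2\nfrom scipy.spatial.transform import Rotation/' h.py
python3 - <<'E'
from h import *
im,d=get_image('top'); P=world('top',d)
np.save('P0.npy',P)
for t in ['station','lamp','lamp_grip','lever_roller','ring_c','jar_c','mat','slab_c','model1_c']:
    for r in trace('top',t):
        m=r['pixels']; q=P[m&(d>0)]
        print(t,round(r['confidence'],2),np.round(r['extent']).tolist(),np.round(np.median(q,0),3),'zmax',np.round(np.percentile(q[:,2],95),3))
for r in look_for('top','model1_c'): print(r)
s=P[d>0];print(np.percentile(s[:,2],[5,50]))
E
```

```text
station 0.64 [268.0, 190.0, 396.0, 286.0] [0.529 0.008 0.02 ] zmax 0.143
lamp 0.71 [277.0, 211.0, 326.0, 286.0] [0.532 0.07  0.139] zmax 0.172
lamp_grip 0.73 [277.0, 208.0, 324.0, 285.0] [0.534 0.07  0.139] zmax 0.172
lamp_grip 0.71 [269.0, 186.0, 393.0, 285.0] [0.531 0.008 0.019] zmax 0.143
lever_roller 0.48 [326.0, 188.0, 334.0, 198.0] [0.66  0.008 0.16 ] zmax 0.168
lever_roller 0.38 [266.0, 189.0, 393.0, 287.0] [0.53  0.008 0.02 ] zmax 0.143
jar_c 0.86 [354.0, 224.0, 376.0, 246.0] [ 0.56  -0.091  0.069] zmax 0.073
mat 0.74 [159.0, 232.0, 208.0, 280.0] [0.497 0.405 0.003] zmax 0.008
slab_c 0.96 [208.0, 261.0, 243.0, 298.0] [0.435 0.281 0.015] zmax 0.02
model1_c 0.82 [422.0, 278.0, 447.0, 298.0] [ 0.431 -0.282  0.035] zmax 0.045
{'extent': [424.8, 277.9, 445.4, 299.8], 'confidence': 0.85}
{'extent': [321.6, 187.5, 336.6, 201.2], 'confidence': 0.41}
[-0.75541167 -0.00155165]
```

```bash
cat >> h.py <<'E'
def comps(P,d,zmin,zmax,amin=40):
    m=((P[...,2]>zmin)&(P[...,2]<zmax)&(d>0)&(P[...,0]>.25)&(P[...,0]<.8)&(abs(P[...,1])<.56)).astype(np.uint8)
    n,l,st,c=cv2.connectedComponentsWithStats(m)
    out=[]
    for i in range(1,n):
        if st[i,4]<amin: continue
        q=P[l==i]
        r=cv2.minAreaRect((q[:,:2]*1000).astype(np.float32))
        out.append((np.round(c[i]).tolist(),int(st[i,4]),np.round(r[0]).tolist(),np.round(r[1]).tolist(),round(r[2],1),round(float(np.percentile(q[:,2],95)),3)))
    return out
def plan(x,y,z,jaw=None):
    s=get_state();R=Rotation.from_euler('xyz',s['orientation']).as_matrix();p=np.array(s['eef_pos'])
    t=R.T@(np.array([x,y,z])-p)
    j=np.degrees(np.arctan2(R[1,2],R[0,2]))
    print('tcp',np.round(p,4),'jaw',round(j,1),'toolx',np.round(R[:,0],3),'gap',round(s['finger_gap'],4),'F',np.round(s['force'],1),'t',s['clock'])
    print('shift units',np.round(t/.25,3), 'mm',np.round(t*1000))
    if jaw is not None:
        dj=(jaw-j+90)%180-90
        print('twist units',round(-np.radians(dj)/1.5,3),'rows',round(abs(np.radians(dj))/.15,1))
E
python3 - <<'E'
from h import *
im,d=get_image('top');P=world('top',d)
for z in [(.02,.06),(.01,.03),(.1,.15),(.152,.19),(.06,.08),(.007,.03)]:
    print(z)
    for o in comps(P,d,*z,amin=15): print(o)
plan(.5,.0,.3,0)
b=cv2.resize(im[180:300,140:460],(800,300),interpolation=cv2.INTER_CUBIC); cv2.imwrite('pics/tcrop.png',b[:,:,::-1])
E
```

```text
(0.02, 0.06)
([205.0, 158.0], 355, [762.0, 351.0], [29.0, 233.0], 11.8, 0.057)
([449.0, 167.0], 121, [761.0, -324.0], [77.0, 30.0], 50.0, 0.058)
([316.0, 200.0], 16, [660.0, 40.0], [9.0, 8.0], 1.4, 0.033)
([328.0, 205.0], 33, [645.0, 7.0], [2.0, 46.0], 2.8, 0.054)
([218.0, 228.0], 334, [575.0, 304.0], [63.0, 39.0], 38.1, 0.046)
([443.0, 238.0], 343, [566.0, -305.0], [62.0, 39.0], 71.6, 0.044)
([360.0, 243.0], 41, [547.0, -86.0], [56.0, 25.0], 65.9, 0.056)
([335.0, 278.0], 1213, [449.0, -7.0], [30.0, 339.0], 3.9, 0.035)
([435.0, 288.0], 343, [431.0, -284.0], [62.0, 37.0], 64.8, 0.044)
(0.01, 0.03)
([207.0, 160.0], 130, [762.0, 349.0], [27.0, 228.0], 12.3, 0.029)
([447.0, 169.0], 46, [759.0, -320.0], [68.0, 21.0], 45.4, 0.029)
([355.0, 246.0], 3491, [543.0, -57.0], [212.0, 228.0], 3.5, 0.028)
([274.0, 254.0], 717, [524.0, 139.0], [200.0, 65.0], 5.9, 0.029)
([225.0, 234.0], 50, [565.0, 283.0], [26.0, 52.0], 82.8, 0.03)
([433.0, 236.0], 34, [569.0, -283.0], [45.0, 25.0], 9.2, 0.029)
([224.0, 280.0], 947, [435.0, 282.0], [94.0, 94.0], 2.4, 0.02)
([423.0, 283.0], 16, [443.0, -256.0], [3.0,
[... 709 characters left out ...]
03)
([207.0, 160.0], 151, [762.0, 350.0], [27.0, 231.0], 12.3, 0.029)
([447.0, 169.0], 53, [759.0, -320.0], [68.0, 21.0], 45.4, 0.029)
([355.0, 245.0], 4351, [543.0, -56.0], [214.0, 229.0], 3.9, 0.028)
([274.0, 253.0], 841, [524.0, 137.0], [200.0, 65.0], 5.2, 0.029)
([225.0, 234.0], 51, [565.0, 283.0], [26.0, 52.0], 82.8, 0.03)
([436.0, 239.0], 53, [566.0, -305.0], [62.0, 38.0], 70.1, 0.029)
([224.0, 280.0], 982, [435.0, 282.0], [94.0, 94.0], 1.7, 0.02)
([425.0, 287.0], 37, [432.0, -262.0], [55.0, 25.0], 22.3, 0.029)
tcp [0.2552 0.5153 0.2314] jaw 63.7 toolx [ 0.  0. -1.] gap 0.0852 F [-0.2 -0.2 -0. ] t 0.75
shift units [-0.275 -1.792 -1.412] mm [ -69. -448. -353.]
twist units 0.741 rows 7.4
```

View pics/wrist0.png

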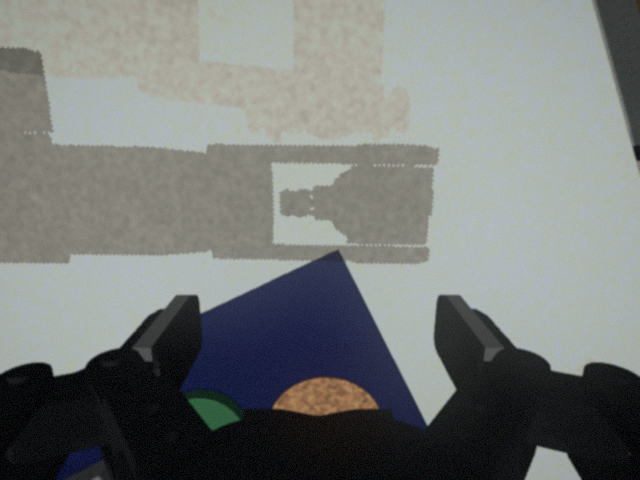

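```bash
python3 -m creep '[[-0.04,0,0,-0.09],[-0.04,0,0,-0.09],[-0.04,0,0,-0.09],[0,0,0,-0.083],[0,0,0,0]]' 1 40
python3 -c "
from h import *
plan(.561,-.092,.26,93.9)"
```

```text
clock: 1.25
eef_pos: [0.2552, 0.5154, 0.2617]
orientation: [-0.579, 1.57, 1.061]
force: [0.4, -1.4, 0.7]
finger_gap: 0.0855
tcp [0.2552 0.5154 0.2617] jaw 94.0 toolx [ 0.     0.001 -1.   ] gap 0.0855 F [ 0.4 -1.4  0.7] t 1.25
shift units [ 0.005 -1.052 -2.509] mm [   1. -263. -627.]
twist units 0.001 rows 0.0
```

```bash
python3 -m creep '[[0,-0.075,-0.18,0],[0,-0.075,-0.18,0],[0,-0.075,-0.18,0],[0,-0.075,-0.18,0],[0,-0.075,-0.18,0]]'
python3 -m creep '[[0,-0.075,-0.18,0],[0,-0.075,-0.18,0],[0,-0.075,-0.18,0],[0,-0.075,-0.18,0],[0,-0.075,-0.18,0]]'
python3 -m creep '[[0,-0.075,-0.18,0],[0,-0.075,-0.18,0],[0,-0.075,-0.18,0],[0,-0.0,-0.0,0],[0,0,0,0]]'
python3 - <<'E'
from h import *
plan(.561,-.092,.26,93.9)
im,d=snap('wrist','w1.png');P=world('wrist',d)
for t in ['jar_c','ring_c']:
    for r in trace('wrist',t):
        q=P[r['pixels']&(d>0)]; k=cv2.minAreaRect((q[:,:2]*1000).astype(np.float32)); print(t,r['confidence'],r['extent'],k,np.percentile(q[:,2],[5,50,95]))
        top=q[q[:,2]>np.percentile(q[:,2],95)-.006]; print(cv2.minEnclosingCircle((top[:,:2]*1000).astype(np.float32)))
E
```

```text
clock: 1.75
eef_pos: [0.3647, 0.2955, 0.2612]
orientation: [-2.05, 1.571, -0.412]
force: [1.1, -0.3, -1.0]
finger_gap: 0.0858
clock: 2.25
eef_pos: [0.4739, 0.0775, 0.2613]
orientation: [-0.727, 1.57, 0.91]
force: [1.1, 0.6, -0.3]
finger_gap: 0.0855
clock: 2.75
eef_pos: [0.5389, -0.052, 0.2606]
orientation: [1.033, 1.569, 2.669]
force: [-0.5, 0.4, -0.4]
finger_gap: 0.0855
tcp [ 0.5389 -0.052   0.2606] jaw 93.7 toolx [-0.002  0.001 -1.   ] gap 0.0855 F [-0.5  0.4 -0.4] t 2.75
shift units [ 0.002 -0.078 -0.165] mm [  1. -19. -41.]
twist units -0.002 rows 0.0
jar_c 0.74 [242.0, 186.7, 307.4, 253.8] ((558.6150512695312, -89.19584655761719), (55.1102409362793, 54.03248596191406), 44.937828063964844) [0.0382706  0.07003444 0.07135476]
((560.0466918945312, -89.25643920898438), 26.860837936401367)
ring_c 0.65 [364.4, 335.9, 404.1, 415.9] ((668.104736328125, 12.72265625), (296.49517822265625, 24.420669555664062), 15.512356758117676) [0.08297996 0.15175857 0.16610951]
((598.90625, -8.152921676635742), 76.39917755126953)
```

View pics/w1.png

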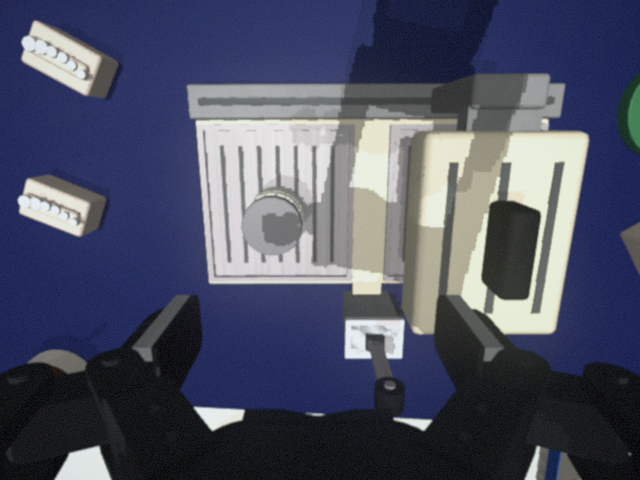

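```bash
python3 -m creep '[[0,-0.074,-0.157,0],[0.18,0,0,0],[0.18,0,0,0],[0.18,0,0,0],[0.1,0,0,0]]'
python3 -c "
from h import *
plan(.560,-.090,.021,93.9)"
```

```text
clock: 3.4
eef_pos: [0.5578, -0.0872, 0.0981]
orientation: [1.272, 1.566, 2.914]
force: [-0.4, -0.1, -0.4]
finger_gap: 0.0853
tcp [ 0.5578 -0.0872  0.0981] jaw 94.1 toolx [-0.005  0.001 -1.   ] gap 0.0853 F [-0.4 -0.1 -0.4] t 3.4
shift units [ 0.309 -0.01  -0.012] mm [77. -2. -3.]
twist units 0.002 rows 0.0
```

```bash
python3 -m creep '[[0.08,0,0,0],[0.08,0,0,0],[0.08,0,0,0],[0.04,0,0,0],[0,0,0,0]]'
python3 -c "
from h import *
plan(.560,-.090,.021,93.9)"
python3 -m creep '[[0,0,0,0],[0,0,0,0],[0,0,0,0],[0,0,0,0],[0,0,0,0]]' 0.3 40
python3 -m creep '[[0,0,0,0],[0,0,0,0],[0,0,0,0],[0,0,0,0],[0,0,0,0]]'
```

```text
clock: 3.9
eef_pos: [0.5593, -0.0879, 0.0304]
orientation: [1.264, 1.568, 2.906]
force: [0.1, -0.1, 0.9]
finger_gap: 0.0854
tcp [ 0.5593 -0.0879  0.0304] jaw 94.1 toolx [-0.003  0.001 -1.   ] gap 0.0854 F [ 0.1 -0.1  0.9] t 3.9
shift units [ 0.038 -0.002 -0.009] mm [ 9. -1. -2.]
twist units 0.002 rows 0.0
clock: 4.4
eef_pos: [0.5613, -0.0892, 0.0329]
orientation: [-1.72, 1.568, -0.08]
force: [-0.8, 1.0, 5.9]
finger_gap: 0.0544
clock: 4.9
eef_pos: [0.5613, -0.0892, 0.0329]
orientation: [-1.714, 1.568, -0.074]
force: [-0.7, 1.4, 5.9]
finger_gap: 0.0545
```

```bash
python3 -m creep '[[0,0,0,0],[0,0,0,0],[0.03,0,0,0],[0.02,0,0,0],[0,0,0,0]]' 1 40
python3 -m creep '[[0,0,0,0],[0,0,0,0],[0,0,0,0],[0,0,0,0],[0,0,0,0]]' 0.3 40
python3 -m creep '[[0,0,0,0],[0,0,0,0],[0,0,0,0]]'
```

```text
clock: 5.4
eef_pos: [0.5593, -0.089, 0.0175]
orientation: [1.291, 1.568, 2.932]
force: [-0.5, 0.2, -0.1]
finger_gap: 0.0855
clock: 5.9
eef_pos: [0.5606, -0.0892, 0.0191]
orientation: [-1.732, 1.57, -0.091]
force: [0.3, 0.2, 1.2]
finger_gap: 0.0546
clock: 6.2
eef_pos: [0.5605, -0.0892, 0.019]
orientation: [-1.725, 1.57, -0.085]
force: [-0.2, -0.9, 3.3]
finger_gap: 0.0547
```

```bash
python3 -m creep '[[-0.1,0,0,0],[-0.18,0,0,0],[-0.19,0,0,0],[-0.19,0,0,0],[-0.19,0,0,0]]'
python3 -m creep '[[-0.1,0,0,0],[0,0,0,0]]'
python3 -c "
from h import *
plan(.499,.405,.26,93.9)
im,d=get_image('top');P=world('top',d)
for r in trace('top','mat'):
  q=P[r['pixels']&(d>0)&(P[...,2]<.02)];print(r['confidence'],cv2.minEnclosingCircle((q[:,:2]*1000).astype(np.float32)),np.mean(q,0))"
```

```text
clock: 6.7
eef_pos: [0.5593, -0.0889, 0.2325]
orientation: [1.213, 1.569, 2.853]
force: [1.4, 0.9, -1.4]
finger_gap: 0.0552
clock: 6.9
eef_pos: [0.5618, -0.0894, 0.2602]
orientation: [-1.791, 1.563, -0.15]
force: [1.4, -0.0, -0.5]
finger_gap: 0.0546
tcp [ 0.5618 -0.0894  0.2602] jaw 94.0 toolx [ 0.008 -0.001 -1.   ] gap 0.0546 F [ 1.4 -0.  -0.5] t 6.9
shift units [-0.004  0.113  1.99 ] mm [ -1.  28. 498.]
twist units 0.001 rows 0.0
0.73 ((496.72149658203125, 405.6263122558594), 64.5392837524414) [0.49636347 0.40504912 0.00300653]
```

```bash
python3 -m creep '[[0,0.01,0.18,0],[0,0.01,0.19,0],[0,0.01,0.19,0],[0,0.01,0.19,0],[0,0.01,0.19,0]]'
python3 -m creep '[[0,0.01,0.19,0],[0,0.01,0.19,0],[0,0.01,0.19,0],[0,0.01,0.19,0],[0,0.01,0.19,0]]'
python3 -m creep '[[0,0.01,0.1,0],[0,0,0,0],[0,0,0,0]]'
python3 -c "
from h import *
plan(.499,.407,.012,93.9)"
```

```text
clock: 7.5
eef_pos: [0.5295, 0.1458, 0.2532]
orientation: [1.737, 1.565, -2.906]
force: [0.6, 0.3, -1.0]
finger_gap: 0.0548
clock: 8.0
eef_pos: [0.5008, 0.3816, 0.2528]
orientation: [2.15, 1.565, -2.492]
force: [1.1, 0.3, -0.9]
finger_gap: 0.0549
clock: 8.3
eef_pos: [0.4971, 0.4048, 0.2532]
orientation: [2.261, 1.565, -2.38]
force: [0.2, -0.9, -1.5]
finger_gap: 0.0549
tcp [0.4971 0.4048 0.2532] jaw 94.1 toolx [-0.004 -0.004 -1.   ] gap 0.0549 F [ 0.2 -0.9 -1.5] t 8.3
shift units [ 0.965 -0.012  0.012] mm [241.  -3.   3.]
twist units 0.002 rows 0.0
```

```bash
python3 -m creep '[[0.18,0,0,0],[0.19,0,0,0],[0.19,0,0,0],[0.18,0,0,0],[0.1,0,0,0]]'
python3 -m creep '[[0.05,0,0,0],[0.03,0,0,0],[0.02,0,0,0],[0,0,0,0],[0,0,0,0]]'
python3 -c "
from h import *
plan(.499,.407,.012,93.9)"
```

```text
clock: 8.8
eef_pos: [0.496, 0.4013, 0.0414]
orientation: [2.206, 1.562, -2.439]
force: [-0.4, -0.4, -1.7]
finger_gap: 0.0548
clock: 9.3
eef_pos: [0.4989, 0.4057, 0.0227]
orientation: [-0.97, 1.568, 0.671]
force: [0.7, 0.3, -0.6]
finger_gap: 0.0547
tcp [0.4989 0.4057 0.0227] jaw 94.0 toolx [ 0.002  0.002 -1.   ] gap 0.0547 F [ 0.7  0.3 -0.6] t 9.3
shift units [ 0.043 -0.001  0.005] mm [11. -0.  1.]
twist units 0.001 rows 0.0
```

```bash
python3 -m creep '[[0.02,0,0,0],[0.01,0,0,0],[0,0,0,0],[0,0,0,0]]'
python3 -m creep '[[0.01,0,0,0],[0,0,0,0],[0,0,0,0]]'
```

```text
clock: 9.7
eef_pos: [0.4981, 0.4053, 0.0138]
orientation: [0.097, 1.571, 1.738]
force: [0.0, 0.0, -2.0]
finger_gap: 0.0549
clock: 10.0
eef_pos: [0.4981, 0.4052, 0.0112]
orientation: [1.937, 1.571, -2.706]
force: [-0.7, 0.1, -1.5]
finger_gap: 0.0551
```

```bash
python3 -m creep '[[0.008,0,0,0],[0,0,0,0],[0,0,0,0]]'
python3 -m creep '[[0,0,0,0],[0,0,0,0],[0,0,0,0],[0,0,0,0]]' 1
python3 -m creep '[[-0.1,0,0,0],[-0.19,0,0,0],[-0.19,0,0,0],[-0.19,0,0,0],[-0.19,0,0,0]]'
python3 - <<'E'
from h import *
im,d=get_image('top');P=world('top',d)
for t in ['jar_c','mat','model1_c']:
  for r in trace('top',t):
    q=P[r['pixels']&(d>0)];print(t,r['confidence'],r['extent'],np.round(np.percentile(q,[5,50,95],axis=0),3).tolist())
for o in comps(P,d,.02,.06): print(o)
plan(.575,.304,.2,128)
snap('wrist','w2.png')
E
```

```text
clock: 10.3
eef_pos: [0.4983, 0.4053, 0.0111]
orientation: [-1.02, 1.57, 0.621]
force: [-2.9, -1.3, 8.1]
finger_gap: 0.0547
clock: 10.7
eef_pos: [0.4982, 0.4052, 0.0091]
orientation: [1.827, 1.571, -2.816]
force: [0.3, -0.3, -0.3]
finger_gap: 0.0855
clock: 11.2
eef_pos: [0.4979, 0.405, 0.2262]
orientation: [1.329, 1.571, 2.97]
force: [0.3, -0.3, -0.2]
finger_gap: 0.0855
jar_c 0.75 [166.6, 242.2, 194.2, 267.8] [[0.475, 0.377, 0.005], [0.495, 0.391, 0.058], [0.524, 0.419, 0.066]]
mat 0.84 [159.4, 232.7, 206.0, 281.8] [[0.441, 0.35, -0.002], [0.483, 0.389, 0.003], [0.55, 0.452, 0.008]]
model1_c 0.82 [422.9, 275.0, 447.4, 301.6] [[0.41, -0.309, 0.008], [0.432, -0.281, 0.033], [0.454, -0.255, 0.044]]
model1_c 0.32 [166.6, 244.6, 190.7, 267.2] [[0.475, 0.377, 0.018], [0.493, 0.391, 0.059], [0.519, 0.42, 0.066]]
([204.0, 158.0], 365, [763.0, 352.0], [27.0, 232.0], 11.9, 0.058)
([449.0, 166.0], 118, [761.0, -323.0], [77.0, 30.0], 49.0, 0.059)
([218.0, 228.0], 334, [576.0, 303.0], [63.0, 38.0], 36.8, 0.045)
([443.0, 238.0], 340, [566.0, -305.0], [63.0, 39.0], 71.4, 0.044)
([181.0, 256.0], 178, [496.0, 399.0], [45.0, 55.0], 39.6, 0.06)
([335.0, 278.0], 1217, [449.0, -7.0], [30.0, 338.0], 3.9, 0.035)
([435.0, 288.0], 341, [431.0, -284.0], [63.0, 37.0], 65.2, 0.044)
tcp [0.4985 0.4055 0.2256] jaw 94.0 toolx [ 0.002  0.002 -1.   ] gap 0.0852 F [ 0.6 -0.9 -0.5] t 11.4
shift units [ 0.103 -0.277 -0.426] mm [  26.  -69. -107.]
twist units -0.396 rows 4.0
```

View pics/w2.png

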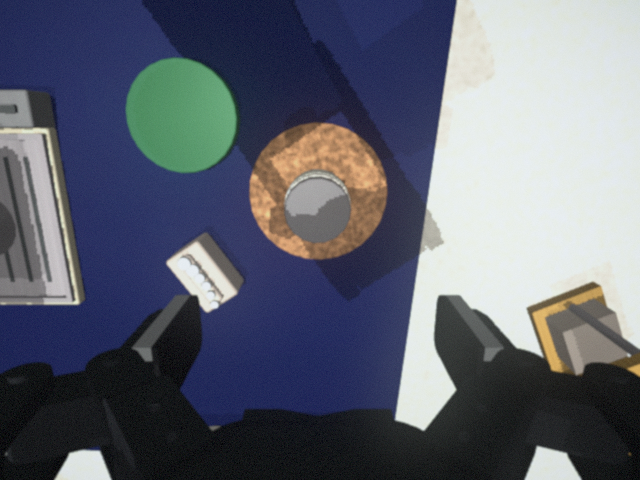

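```bash
python3 -m creep '[[0,-0.09,-0.142,0],[0,-0.09,-0.142,0],[0,-0.09,-0.142,0],[0,0,0,-0.095],[0,0,0,-0.095]]'
python3 -m creep '[[0,0,0,-0.095],[0,0,0,-0.095],[0,0,0,0]]'
python3 - <<'E'
from h import *
im,d=snap('wrist','w3.png');P=world('wrist',d)
for o in comps(P,d,.02,.06): print(o)
plan(.576,.303,.1,127)
E
```

```text
clock: 11.95
eef_pos: [0.5729, 0.3018, 0.2214]
orientation: [1.66, 1.566, -2.695]
force: [0.1, -0.4, -0.3]
finger_gap: 0.0855
clock: 12.25
eef_pos: [0.5721, 0.3032, 0.2218]
orientation: [1.394, 1.566, -2.679]
force: [0.6, 0.6, 0.6]
finger_gap: 0.0857
([147.0, 36.0], 1651, [545.0, 117.0], [20.0, 59.0], 86.4, 0.058)
([3.0, 108.0], 46, [662.0, 47.0], [2.0, 7.0], 89.1, 0.03)
([317.0, 207.0], 3128, [575.0, 305.0], [62.0, 38.0], 37.3, 0.045)
([446.0, 198.0], 1196, [501.0, 392.0], [56.0, 29.0], 7.5, 0.059)
([236.0, 388.0], 2693, [759.0, 366.0], [4.0, 137.0], 6.3, 0.057)
tcp [0.5722 0.3033 0.2221] jaw 126.5 toolx [-0.004 -0.002 -1.   ] gap 0.0852 F [ 0.6 -0.5 -0.5] t 12.3
shift units [ 0.488 -0.013 -0.01 ] mm [122.  -3.  -3.]
twist units -0.006 rows 0.1
```

View pics/w3.png

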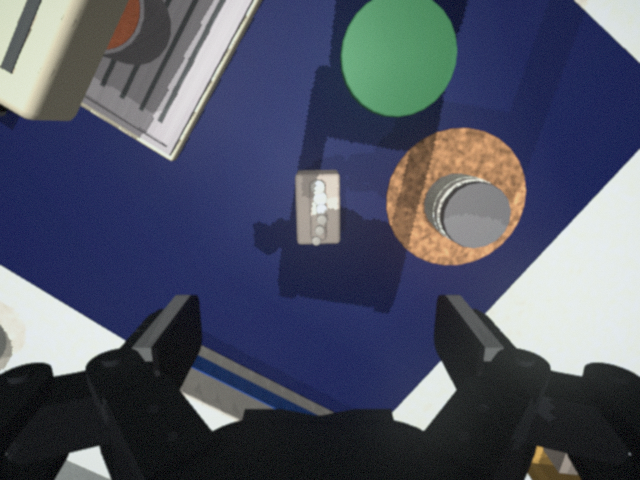

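```bash
python3 -m creep '[[0.18,-0.012,-0.01,0],[0.18,0,0,0],[0.18,0,0,0],[0.15,0,0,0],[0.06,0,0,0]]'
python3 -m creep '[[0.05,0,0,0],[0,0,0,0],[0,0,0,0]]'
python3 -c "
from h import *
plan(.5755,.304,.006,127.3)"
```

```text
clock: 12.8
eef_pos: [0.5738, 0.302, 0.0318]
orientation: [1.396, 1.562, -2.679]
force: [-0.6, -0.3, -0.2]
finger_gap: 0.0849
clock: 13.1
eef_pos: [0.5779, 0.304, 0.0258]
orientation: [-1.733, 1.568, 0.477]
force: [0.7, -0.3, 0.6]
finger_gap: 0.0851
tcp [0.5779 0.304  0.0258] jaw 126.6 toolx [ 0.003  0.001 -1.   ] gap 0.0851 F [ 0.7 -0.3  0.6] t 13.1
shift units [0.079 0.008 0.006] mm [20.  2.  1.]
twist units -0.008 rows 0.1
```

```bash
python3 -m creep '[[0.04,0.008,0.006,-0.008],[0.03,0,0,0],[0.01,0,0,0],[0,0,0,0],[0,0,0,0]]'
python3 -m creep '[[0,0,0,0],[0,0,0,0],[0,0,0,0],[0,0,0,0],[0,0,0,0]]' 0.1 40
python3 -m creep '[[0,0,0,0],[0,0,0,0],[0,0,0,0]]'
```

```text
clock: 13.6
eef_pos: [0.5745, 0.3035, 0.0044]
orientation: [-1.653, 1.57, 0.569]
force: [0.7, 0.3, -0.2]
finger_gap: 0.0857
clock: 14.1
eef_pos: [0.5746, 0.3036, 0.0047]
orientation: [-1.63, 1.57, 0.592]
force: [0.3, 0.6, 2.3]
finger_gap: 0.0375
clock: 14.4
eef_pos: [0.5746, 0.3036, 0.0046]
orientation: [-1.645, 1.57, 0.578]
force: [0.6, 0.7, 2.3]
finger_gap: 0.0376
```

```bash
python3 -m creep '[[-0.1,0,0,0],[-0.19,0,0,0],[-0.19,0,0,0],[-0.19,0,0,0],[-0.19,0,0,0.1]]'
python3 -m creep '[[-0.13,0,0,0.1],[0,0,0,0.1],[0,0,0,0.085],[0,0,0,0]]'
python3 -c "
from h import *
plan(.5169,-.054,.25,93.9)"
```

```text
clock: 14.9
eef_pos: [0.5736, 0.303, 0.2204]
orientation: [1.572, 1.569, -2.642]
force: [0.9, 0.0, -1.4]
finger_gap: 0.0378
clock: 15.3
eef_pos: [0.5739, 0.3032, 0.2512]
orientation: [2.025, 1.569, -2.613]
force: [-0.5, -0.6, -0.1]
finger_gap: 0.0377
tcp [0.5739 0.3032 0.2512] jaw 94.3 toolx [-0.001 -0.001 -1.   ] gap 0.0377 F [-0.5 -0.6 -0.1] t 15.3
shift units [ 0.006  0.334 -1.408] mm [   2.   83. -352.]
twist units 0.004 rows 0.0
```

```bash
python3 -m creep '[[0,0.042,-0.176,0],[0,0.042,-0.176,0],[0,0.042,-0.176,0],[0,0.042,-0.176,0],[0,0.042,-0.176,0]]'
python3 -m creep '[[0,0.042,-0.176,0],[0,0.042,-0.176,0],[0,0.042,-0.176,0.004],[0,0,0,0],[0,0,0,0]]'
python3 -c "
from h import *
plan(.5169,-.054,.018,93.9)"
```

```text
clock: 15.8
eef_pos: [0.5373, 0.0785, 0.251]
orientation: [1.702, 1.569, -2.932]
force: [-0.0, -0.4, -1.2]
finger_gap: 0.0373
clock: 16.3
eef_pos: [0.5162, -0.0545, 0.2513]
orientation: [0.868, 1.569, 2.507]
force: [0.6, -0.1, -1.9]
finger_gap: 0.0376
tcp [ 0.5162 -0.0545  0.2513] jaw 93.9 toolx [-0.001  0.001 -1.   ] gap 0.0376 F [ 0.6 -0.1 -1.9] t 16.3
shift units [ 0.933 -0.004  0.001] mm [233.  -1.   0.]
twist units -0.0 rows 0.0
```

```bash
python3 -m creep '[[0.18,0,0,0],[0.19,0,0,0],[0.19,0,0,0],[0.16,0,0,0],[0.08,0,0,0]]'
python3 -m creep '[[0.06,0,0,0],[0.02,0,0,0],[0,0,0,0],[0,0,0,0]]'
python3 -c "
from h import *
plan(.5169,-.054,.017,93.9)"
```

```text
clock: 16.8
eef_pos: [0.5143, -0.0517, 0.048]
orientation: [1.299, 1.564, 2.942]
force: [0.5, 0.1, -0.8]
finger_gap: 0.0378
clock: 17.2
eef_pos: [0.5174, -0.0532, 0.0325]
orientation: [-1.63, 1.569, 0.011]
force: [0.4, 0.0, -1.0]
finger_gap: 0.0372
tcp [ 0.5174 -0.0532  0.0325] jaw 94.0 toolx [ 0.001  0.    -1.   ] gap 0.0372 F [ 0.4  0.  -1. ] t 17.2
shift units [ 0.062  0.002 -0.003] mm [15.  1. -1.]
twist units 0.001 rows 0.0
```

```bash
python3 -m creep '[[0.03,0,-0.003,0],[0.02,0,0,0],[0,0,0,0],[0,0,0,0]]'
python3 -m creep '[[0.01,0,0,0],[0,0,0,0],[0,0,0,0]]'
```

```text
clock: 17.6
eef_pos: [0.5167, -0.0546, 0.0193]
orientation: [0.449, 1.571, 2.088]
force: [0.9, 0.4, -0.7]
finger_gap: 0.0376
clock: 17.9
eef_pos: [0.5167, -0.0546, 0.0168]
orientation: [-0.268, 1.571, 1.371]
force: [-0.8, -0.5, -0.9]
finger_gap: 0.0374
```

```bash
python3 -m creep '[[0.004,0,0,0],[0,0,0,0],[0,0,0,0]]'
python3 -m creep '[[0,0,0,0],[0,0,0,0],[0,0,0,0],[0,0,0,0]]' 0.7
python3 -m creep '[[-0.1,0,0,0],[-0.19,0,0,0],[-0.19,0,0,0],[-0.19,0,0,0],[-0.19,0,0,0]]'
python3 - <<'E'
from h import *
snap('wrist','w4.png')
im,d=get_image('top');P=world('top',d)
for o in comps(P,d,.02,.065): print(o)
plan(.566,-.305,.23,-18.5)
E
```

```text
clock: 18.2
eef_pos: [0.5168, -0.0546, 0.0166]
orientation: [-1.644, 1.57, -0.005]
force: [-1.4, 0.1, 5.4]
finger_gap: 0.0372
clock: 18.6
eef_pos: [0.5167, -0.0545, 0.0157]
orientation: [0.485, 1.571, 2.124]
force: [-0.9, -0.2, 0.4]
finger_gap: 0.0592
clock: 19.1
eef_pos: [0.5163, -0.0545, 0.2327]
orientation: [-1.029, 1.571, 0.61]
force: [1.1, -0.3, 0.2]
finger_gap: 0.0598
([205.0, 158.0], 402, [762.0, 351.0], [26.0, 232.0], 11.6, 0.063)
([450.0, 166.0], 146, [761.0, -324.0], [77.0, 31.0], 51.3, 0.062)
([443.0, 237.0], 340, [566.0, -305.0], [63.0, 39.0], 68.7, 0.044)
([178.0, 255.0], 399, [500.0, 402.0], [54.0, 54.0], 45.2, 0.064)
([348.0, 262.0], 66, [495.0, -57.0], [16.0, 37.0], 0.3, 0.057)
([354.0, 277.0], 546, [453.0, -68.0], [30.0, 132.0], 3.9, 0.035)
([288.0, 280.0], 371, [441.0, 93.0], [30.0, 138.0], 3.1, 0.035)
([435.0, 288.0], 342, [431.0, -284.0], [63.0, 37.0], 65.0, 0.044)
tcp [ 0.5204 -0.055   0.2378] jaw 93.9 toolx [ 0.015 -0.002 -1.   ] gap 0.0601 F [ 0.5 -0.1  1. ] t 19.2
shift units [ 0.036 -0.114 -1.01 ] mm [   9.  -28. -253.]
twist units -0.787 rows 7.9
```

View pics/w4.png

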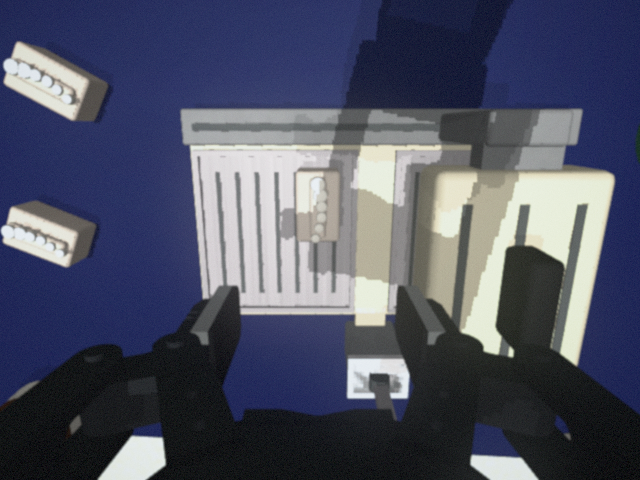

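```bash
python3 -m creep '[[0,-0.019,-0.168,0],[0,-0.019,-0.168,0],[0,-0.019,-0.168,0],[0,-0.019,-0.168,0],[0,-0.019,-0.168,0]]' 1
python3 -m creep '[[0,-0.019,-0.168,0],[0,0,0,0.1],[0,0,0,0.1],[0,0,0,0.1],[0,0,0,0.1]]'
python3 -m creep '[[0,0,0,0.1],[0,0,0,0.1],[0,0,0,0.1],[0,0,0,0.1],[0,0,0,0.1]]'
python3 -m creep '[[0,0,0,0.1],[0,0,0,0.1],[0,0,0,0.1],[0,0,0,0.1],[0,0,0,0]]'
python3 - <<'E'
from h import *
im,d=snap('wrist','w5.png');P=world('wrist',d)
for o in comps(P,d,.02,.06): print(o)
plan(.566,-.305,.1,-18.5)
E
```

```text
clock: 19.7
eef_pos: [0.5545, -0.2639, 0.2297]
orientation: [0.868, 1.569, 2.507]
force: [0.9, -0.2, -0.1]
finger_gap: 0.085
clock: 20.2
eef_pos: [0.5619, -0.3041, 0.2294]
orientation: [1.521, 1.569, 2.554]
force: [0.9, -0.5, -0.3]
finger_gap: 0.0853
clock: 20.7
eef_pos: [0.562, -0.3038, 0.2295]
orientation: [2.307, 1.569, 2.589]
force: [0.1, -0.1, 0.1]
finger_gap: 0.0856
clock: 21.2
eef_pos: [0.562, -0.3038, 0.2297]
orientation: [2.873, 1.569, 2.562]
force: [0.6, 0.2, -0.6]
finger_gap: 0.0852
([130.0, 48.0], 4192, [456.0, -134.0], [31.0, 82.0], 3.9, 0.034)
([542.0, 160.0], 2214, [758.0, -329.0], [79.0, 33.0], 66.7, 0.059)
([321.0, 202.0], 2998, [565.0, -304.0], [62.0, 38.0], 70.4, 0.044)
([173.0, 225.0], 3116, [431.0, -283.0], [62.0, 38.0], 64.8, 0.044)
tcp [ 0.562  -0.3039  0.2298] jaw -17.6 toolx [-0.001  0.001 -1.   ] gap 0.0853 F [ 0.  -0.3 -0.5] t 21.25
shift units [0.519 0.    0.017] mm [130.   0.   4.]
twist units 0.01 rows 0.1
```

View pics/w5.png

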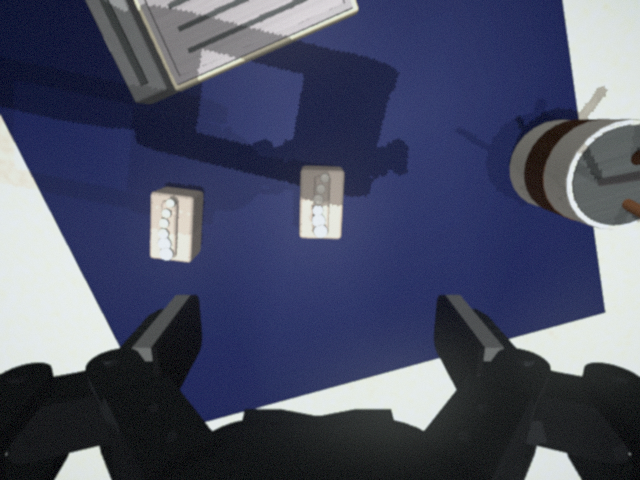

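```bash
python3 -m creep '[[0.18,0,0.012,0.023],[0.18,0,0,0],[0.18,0,0,0],[0.16,0,0,0],[0.08,0,0,0]]'
python3 -m creep '[[0.05,0,0,0],[0,0,0,0],[0,0,0,0]]'
python3 -c "
from h import *
plan(.565,-.304,.005,-19.6)"
```

```text
clock: 21.75
eef_pos: [0.5628, -0.3036, 0.0313]
orientation: [2.961, 1.564, 2.619]
force: [-0.2, -0.2, -0.2]
finger_gap: 0.0855
clock: 22.05
eef_pos: [0.5659, -0.3054, 0.0242]
orientation: [-0.127, 1.569, -0.471]
force: [-0.5, -0.4, 0.5]
finger_gap: 0.085
tcp [ 0.5659 -0.3054  0.0242] jaw -19.7 toolx [ 0.002 -0.001 -1.   ] gap 0.085 F [-0.5 -0.4  0.5] t 22.05
shift units [ 0.077  0.004 -0.005] mm [19.  1. -1.]
twist units -0.002 rows 0.0
```

```bash
python3 -m creep '[[0.04,0.004,-0.004,0],[0.03,0,0,0],[0.005,0,0,0],[0,0,0,0]]'
python3 -m creep '[[0,0,0,0],[0,0,0,0],[0,0,0,0],[0,0,0,0],[0,0,0,0]]' 0.1 40
python3 -m creep '[[0,0,0,0],[0,0,0,0]]'
python3 -m creep '[[-0.1,0,0,0],[-0.19,0,0,0],[-0.19,0,0,0],[-0.19,0,0,0],[-0.19,0,0,-0.1]]'
python3 -m creep '[[-0.1,0,0,-0.1],[0,0,0,-0.1],[0,0,0,-0.1],[0,0,0,-0.1],[0,0,0,-0.1]]'
python3 -m creep '[[0,0,0,-0.1],[0,0,0,-0.1],[0,0,0,-0.1],[0,0,0,-0.1],[0,0,0,-0.1]]'
python3 -m creep '[[0,0,0,-0.1],[0,0,0,-0.1],[0,0,0,0]]'
python3 -c "
from h import *
plan(.5224,-.1338,.25,93.9)"
```

```text
clock: 22.45
eef_pos: [0.5644, -0.3035, 0.0043]
orientation: [2.766, 1.57, 2.421]
force: [0.8, 0.5, -1.2]
finger_gap: 0.0853
clock: 22.95
eef_pos: [0.5649, -0.3038, 0.0049]
orientation: [-0.09, 1.57, -0.435]
force: [-0.6, 0.5, 1.8]
finger_gap: 0.0373
clock: 23.15
eef_pos: [0.5649, -0.3038, 0.0049]
orientation: [-0.075, 1.57, -0.42]
force: [0.2, -0.5, 3.9]
finger_gap: 0.0373
clock: 23.65
eef_pos: [0.5638, -0.3032, 0.2206]
orientation: [2.781, 1.569, 2.589]
force: [1.6, -0.4, -1.1]
finger_gap: 0.0378
clock: 24.15
eef_pos: [0.564, -0.3034, 0.2436]
orientation: [2.028, 1.569, 2.588]
force: [0.4, 0.1, -1.1]
finger_gap: 0.037
clock: 24.65
eef_pos: [0.564, -0.3033, 0.2435]
orientation: [1.287, 1.568, 2.597]
force: [0.1, 0.3, -1.1]
finger_gap: 0.0374
clock: 24.95
eef_pos: [0.5641, -0.3034, 0.2436]
orientation: [0.996, 1.569, 2.6]
force: [0.0, -0.4, -0.3]
finger_gap: 0.0372
tcp [ 0.5641 -0.3034  0.2436] jaw 91.9 toolx [-0.002  0.001 -1.   ] gap 0.0372 F [ 0.  -0.4 -0.3] t 24.95
shift units [-0.025  0.144  0.684] mm [ -6.  36. 171.]
twist units -0.023 rows 0.2
```

```bash
python3 -m creep '[[0,0.036,0.171,0],[0,0.036,0.171,0],[0,0.036,0.171,0],[0,0.036,0.171,0],[0,0,0,-0.023]]'
python3 -m creep '[[0,0,0,0],[0,0,0,0]]'
python3 -c "
from h import *
plan(.5224,-.1338,.018,93.9)"
```

```text
clock: 25.45
eef_pos: [0.5208, -0.1294, 0.2444]
orientation: [0.598, 1.567, 2.238]
force: [0.0, -0.4, -1.1]
finger_gap: 0.0376
clock: 25.65
eef_pos: [0.5228, -0.1342, 0.2444]
orientation: [1.985, 1.571, -2.661]
force: [0.0, -0.6, -1.7]
finger_gap: 0.0374
tcp [ 0.5228 -0.1342  0.2444] jaw 93.8 toolx [-0. -0. -1.] gap 0.0374 F [ 0.  -0.6 -1.7] t 25.65
shift units [0.906 0.001 0.002] mm [226.   0.   0.]
twist units -0.002 rows 0.0
```

```bash
python3 -m creep '[[0.18,0,0,0],[0.19,0,0,0],[0.19,0,0,0],[0.16,0,0,0],[0.08,0,0,0]]'
python3 -m creep '[[0.05,0,0,0],[0,0,0,0],[0,0,0,0],[0,0,0,0]]'
python3 -c "
from h import *
plan(.5224,-.1338,.017,93.9)"
```

```text
clock: 26.15
eef_pos: [0.5206, -0.1344, 0.0406]
orientation: [1.229, 1.564, 2.864]
force: [-0.9, 0.1, -0.8]
finger_gap: 0.0373
clock: 26.55
eef_pos: [0.5241, -0.1345, 0.0335]
orientation: [-1.887, 1.568, -0.248]
force: [-0.4, 0.3, -1.7]
finger_gap: 0.0377
tcp [ 0.5241 -0.1345  0.0335] jaw 93.9 toolx [ 0.003 -0.001 -1.   ] gap 0.0377 F [-0.4  0.3 -1.7] t 26.55
shift units [0.066 0.007 0.003] mm [16.  2.  1.]
twist units -0.0 rows 0.0
```

```bash
python3 -m creep '[[0.04,0.004,0.003,0],[0.02,0,0,0],[0,0,0,0],[0,0,0,0]]'
python3 -m creep '[[0.008,0,0,0],[0,0,0,0],[0,0,0,0]]'
```

```text
clock: 26.95
eef_pos: [0.5217, -0.1332, 0.0169]
orientation: [0.848, 1.571, 2.487]
force: [0.1, 0.0, -0.4]
finger_gap: 0.0375
clock: 27.25
eef_pos: [0.5217, -0.1332, 0.0168]
orientation: [-1.845, 1.57, -0.205]
force: [-4.2, 1.2, 13.8]
finger_gap: 0.0373
```

Contact; release, back off, look.

```bash
python3 -m creep '[[-0.004,0,0,0],[0,0,0,0],[0,0,0,0],[0,0,0,0]]' 0.7
python3 -m creep '[[-0.1,0,0,0],[-0.19,0,0,0],[-0.19,0,0,0],[-0.19,0,0,0],[-0.19,0,0,0]]'
python3 - <<'E'
from h import *
im,d=snap('wrist','w6.png');P=world('wrist',d)
for o in comps(P,d,.035,.065): print(o)
im,d=get_image('top');P=world('top',d)
for o in comps(P,d,.02,.065): print(o)
plan(.431,-.284,.23,-25.2)
E
```

```text
clock: 27.65
eef_pos: [0.5218, -0.1333, 0.0158]
orientation: [0.85, 1.57, 2.489]
force: [-0.4, -0.0, 0.1]
finger_gap: 0.0598
clock: 28.15
eef_pos: [0.5214, -0.1332, 0.2328]
orientation: [0.702, 1.571, 2.341]
force: [1.2, -0.2, -0.9]
finger_gap: 0.0596
([143.0, 82.0], 3802, [438.0, -285.0], [62.0, 38.0], 64.8, 0.052)
([412.0, 127.0], 9878, [457.0, -47.0], [29.0, 261.0], 3.9, 0.042)
([407.0, 205.0], 3357, [524.0, -56.0], [62.0, 39.0], 4.0, 0.064)
([318.0, 205.0], 2997, [530.0, -135.0], [61.0, 38.0], 4.2, 0.064)
([471.0, 334.0], 45, [650.0, 24.0], [14.0, 2.0], 88.8, 0.046)
([140.0, 436.0], 246, [785.0, -302.0], [29.0, 3.0], 3.8, 0.064)
([205.0, 158.0], 397, [762.0, 351.0], [28.0, 232.0], 12.0, 0.063)
([450.0, 166.0], 146, [762.0, -323.0], [78.0, 30.0], 48.1, 0.063)
([350.0, 253.0], 341, [518.0, -55.0], [61.0, 39.0], 1.7, 0.056)
([178.0, 255.0], 402, [499.0, 402.0], [54.0, 55.0], 11.0, 0.064)
([382.0, 259.0], 62, [507.0, -142.0], [23.0, 24.0], 1.8, 0.056)
([384.0, 276.0], 233, [457.0, -146.0], [29.0, 59.0], 1.6, 0.035)
([316.0, 279.0], 834, [446.0, 38.0], [30.0, 247.0], 3.9, 0.035)
([441.0, 290.0], 146, [424.0, -299.0], [29.0, 37.0], 66.8, 0.044)
tcp [ 0.5253 -0.1343  0.2381] jaw 93.9 toolx [ 0.014 -0.004 -1.   ] gap 0.0597 F [ 0.8 -0.5 -0.2] t 28.25
shift units [ 0.029  0.418 -0.572] mm [   7.  104. -143.]
twist units -0.709 rows 7.1
```

View pics/w6.png

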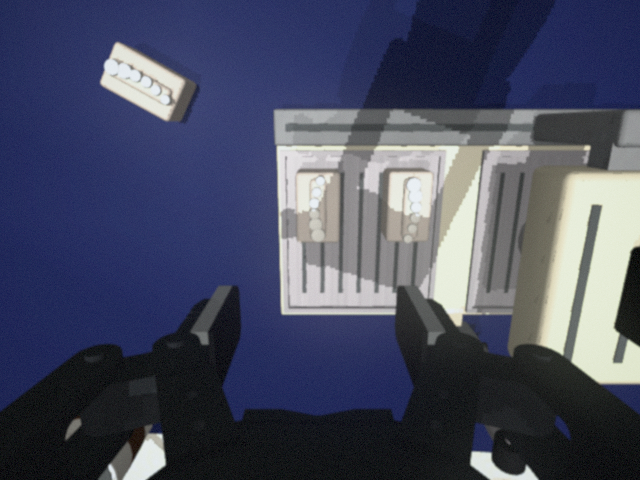

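```bash
python3 -m creep '[[0,0.104,-0.143,0],[0,0.104,-0.143,0],[0,0.104,-0.143,0],[0,0.104,-0.143,0],[0,0,0,0.1]]' 1
python3 -m creep '[[0,0,0,0.1],[0,0,0,0.1],[0,0,0,0.1],[0,0,0,0.1],[0,0,0,0.1]]'
python3 -m creep '[[0,0,0,0.1],[0,0,0,0.1],[0,0,0,0.1],[0,0,0,0.1],[0,0,0,0.1]]'
python3 -m creep '[[0,0,0,0.1],[0,0,0,0.1],[0,0,0,0.09],[0,0,0,0],[0,0,0,0]]'
python3 - <<'E'
from h import *
im,d=snap('wrist','w7.png');P=world('wrist',d)
for o in comps(P,d,.02,.06): print(o)
plan(.431,-.284,.1,-25.2)
E
```

```text
clock: 28.75
eef_pos: [0.4249, -0.2865, 0.23]
orientation: [1.976, 1.568, -2.826]
force: [0.6, 0.4, -0.1]
finger_gap: 0.0857
clock: 29.25
eef_pos: [0.4274, -0.2829, 0.2299]
orientation: [1.748, 1.569, 2.481]
force: [0.5, 0.0, -0.3]
finger_gap: 0.0854
clock: 29.75
eef_pos: [0.4274, -0.2828, 0.2299]
orientation: [2.496, 1.569, 2.479]
force: [0.0, -0.3, 0.4]
finger_gap: 0.0853
clock: 30.25
eef_pos: [0.4276, -0.2829, 0.2304]
orientation: [2.9, 1.57, 2.457]
force: [-0.4, 0.9, 1.0]
finger_gap: 0.0856
([276.0, 35.0], 3081, [457.0, -141.0], [30.0, 67.0], 3.9, 0.034)
([333.0, 9.0], 805, [509.0, -150.0], [17.0, 45.0], 65.7, 0.047)
([321.0, 202.0], 2998, [431.0, -283.0], [62.0, 38.0], 64.8, 0.044)
tcp [ 0.4276 -0.2829  0.2305] jaw -25.4 toolx [-0.001  0.001 -1.   ] gap 0.0855 F [0.3 0.2 0.1] t 30.3
shift units [0.522 0.002 0.014] mm [131.   0.   4.]
twist units -0.003 rows 0.0
```

View pics/w7.png

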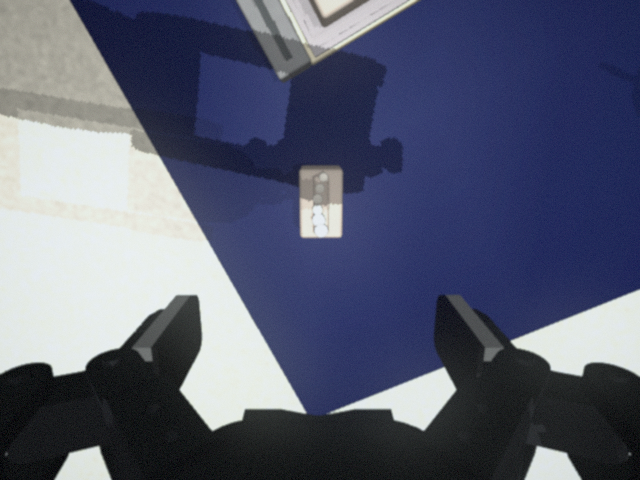

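Model C is lined up at (321,202).

```bash
python3 -m creep '[[0.18,0,0.013,0],[0.18,0,0,0],[0.18,0,0,0],[0.16,0,0,0],[0.08,0,0,0]]'
python3 -m creep '[[0.05,0,0,0],[0.04,0,0,0],[0,0,0,0],[0,0,0,0]]'
python3 -c "
from h import *
plan(.431,-.2835,.005,-25.2)"
```

```text
clock: 30.8
eef_pos: [0.4288, -0.2831, 0.0326]
orientation: [2.962, 1.565, 2.518]
force: [0.0, 0.1, 0.9]
finger_gap: 0.0853
clock: 31.2
eef_pos: [0.4314, -0.2849, 0.0143]
orientation: [-0.11, 1.569, -0.555]
force: [0.5, 1.0, 0.1]
finger_gap: 0.0852
tcp [ 0.4314 -0.2849  0.0143] jaw -25.5 toolx [ 0.002 -0.001 -1.   ] gap 0.0852 F [0.5 1.  0.1] t 31.2
shift units [ 0.037  0.004 -0.004] mm [ 9.  1. -1.]
twist units -0.004 rows 0.0
```

```bash
python3 -m creep '[[0.025,0.004,-0.003,0],[0.012,0,0,0],[0,0,0,0],[0,0,0,0]]'
python3 -m creep '[[0,0,0,0],[0,0,0,0],[0,0,0,0],[0,0,0,0],[0,0,0,0]]' 0.1 40
python3 -m creep '[[0,0,0,0],[0,0,0,0]]'
python3 -m creep '[[-0.1,0,0,0],[-0.19,0,0,0],[-0.19,0,0,0],[-0.19,0,0,0],[-0.19,0,0,-0.1]]'
python3 -m creep '[[-0.1,0,0,-0.1],[0,0,0,-0.1],[0,0,0,-0.1],[0,0,0,-0.1],[0,0,0,-0.1]]'
python3 -m creep '[[0,0,0,-0.1],[0,0,0,-0.1],[0,0,0,-0.1],[0,0,0,-0.1],[0,0,0,-0.1]]'
python3 -m creep '[[0,0,0,-0.1],[0,0,0,-0.1],[0,0,0,-0.09],[0,0,0,0],[0,0,0,0]]'
python3 -c "
from h import *
plan(.5875,-.0893,.25,93.9)"
```

```text
clock: 31.6
eef_pos: [0.4305, -0.2832, 0.0044]
orientation: [0.216, 1.571, -0.23]
force: [0.9, 0.5, 0.6]
finger_gap: 0.0852
clock: 32.1
eef_pos: [0.4307, -0.2834, 0.0045]
orientation: [-0.041, 1.57, -0.487]
force: [-0.7, 0.5, 2.9]
finger_gap: 0.0377
clock: 32.3
eef_pos: [0.4307, -0.2833, 0.0045]
orientation: [0.016, 1.57, -0.43]
force: [-0.0, 0.2, 3.0]
finger_gap: 0.0372
clock: 32.8
eef_pos: [0.4298, -0.2828, 0.2207]
orientation: [2.711, 1.57, 2.419]
force: [1.0, -1.3, -0.8]
finger_gap: 0.0373
clock: 33.3
eef_pos: [0.43, -0.2829, 0.2436]
orientation: [2.001, 1.569, 2.461]
force: [-0.3, 0.2, -1.1]
finger_gap: 0.0373
clock: 33.8
eef_pos: [0.43, -0.2829, 0.2435]
orientation: [1.278, 1.569, 2.488]
force: [-0.4, 0.6, -2.4]
finger_gap: 0.0372
clock: 34.3
eef_pos: [0.4302, -0.283, 0.2438]
orientation: [0.813, 1.57, 2.449]
force: [0.5, 0.4, -1.2]
finger_gap: 0.037
tcp [ 0.4302 -0.283   0.2438] jaw 93.7 toolx [-0.001  0.001 -1.   ] gap 0.037 F [ 0.5  0.4 -1.2] t 34.3
shift units [-0.025 -0.679  0.732] mm [  -6. -170.  183.]
twist units -0.002 rows 0.0
```

```bash
python3 -m creep '[[0,-0.113,0.122,0],[0,-0.113,0.122,0],[0,-0.113,0.122,0],[0,-0.113,0.122,0],[0,-0.113,0.122,0]]'
python3 -m creep '[[0,-0.113,0.122,0],[0,0,0,0],[0,0,0,0]]'
python3 - <<'E'
from h import *
plan(.5875,-.0893,.017,93.9)
im,d=snap('wrist','w8.png');P=world('wrist',d)
for o in comps(P,d,.035,.065): print(o)
E
```

```text
clock: 34.8
eef_pos: [0.5617, -0.12, 0.2441]
orientation: [1.571, 1.571, -3.075]
force: [0.7, -0.1, -1.6]
finger_gap: 0.0378
clock: 35.1
eef_pos: [0.5871, -0.0885, 0.2436]
orientation: [1.649, 1.569, -2.995]
force: [0.3, -0.6, -1.7]
finger_gap: 0.0373
tcp [ 0.5871 -0.0885  0.2436] jaw 93.9 toolx [-0.001 -0.    -1.   ] gap 0.0373 F [ 0.3 -0.6 -1.7] t 35.1
shift units [ 0.907 -0.003 -0.003] mm [227.  -1.  -1.]
twist units 0.0 rows 0.0
([503.0, 41.0], 608, [450.0, 53.0], [36.0, 17.0], 57.8, 0.064)
([270.0, 124.0], 3436, [523.0, -133.0], [61.0, 38.0], 3.9, 0.056)
([363.0, 123.0], 3432, [517.0, -55.0], [61.0, 38.0], 3.9, 0.056)
([413.0, 274.0], 715, [646.0, 4.0], [19.0, 53.0], 26.2, 0.063)
([64.0, 351.0], 1507, [750.0, -332.0], [68.0, 21.0], 75.0, 0.063)
([628.0, 408.0], 643, [776.0, 245.0], [18.0, 31.0], 48.8, 0.062)
```

View pics/w8.png

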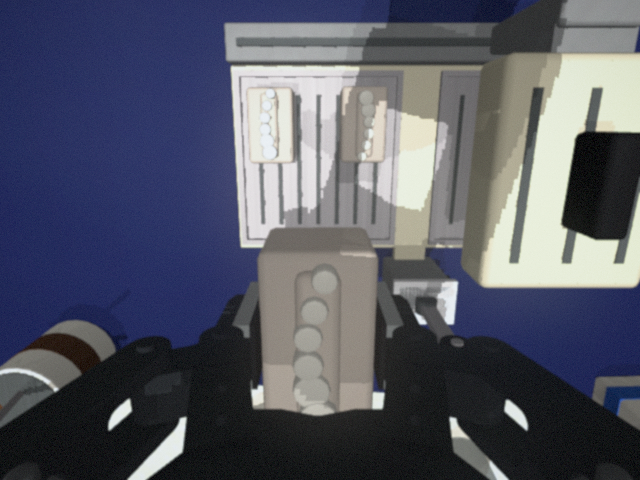

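```bash
python3 -m creep '[[0.18,0,0,0],[0.19,0,0,0],[0.19,0,0,0],[0.16,0,0,0],[0.08,0,0,0]]'
python3 -m creep '[[0.05,0,0,0],[0.02,0,0,0],[0,0,0,0],[0,0,0,0]]'
python3 -c "
from h import *
plan(.5875,-.0893,.017,93.9)"
```

```text
clock: 35.65
eef_pos: [0.5837, -0.0902, 0.0408]
orientation: [1.366, 1.564, 3.002]
force: [0.6, 0.3, -1.2]
finger_gap: 0.0374
clock: 36.05
eef_pos: [0.588, -0.0895, 0.0282]
orientation: [-1.796, 1.568, -0.157]
force: [0.3, -0.8, -0.9]
finger_gap: 0.0371
tcp [ 0.588  -0.0895  0.0282] jaw 93.9 toolx [ 0.003 -0.    -1.   ] gap 0.0371 F [ 0.3 -0.8 -0.9] t 36.05
shift units [0.045 0.002 0.001] mm [11.  1.  0.]
twist units -0.0 rows 0.0
```

```bash
python3 -m creep '[[0.02,0,0,0],[0.018,0,0,0],[0,0,0,0],[0,0,0,0]]'
python3 -m creep '[[0.004,0,0,0],[0,0,0,0],[0,0,0,0]]'
```

```text
clock: 36.45
eef_pos: [0.587, -0.089, 0.0172]
orientation: [0.842, 1.571, 2.481]
force: [-0.3, 0.4, -0.7]
finger_gap: 0.0373
clock: 36.75
eef_pos: [0.5874, -0.0891, 0.0165]
orientation: [-1.594, 1.57, 0.045]
force: [-0.9, -0.7, 0.7]
finger_gap: 0.0377
```

```bash
python3 -m creep '[[0,0,0,0],[0,0,0,0],[0,0,0,0],[0,0,0,0]]' 0.7
python3 -m creep '[[-0.1,0,0,0],[-0.19,0,0,0],[-0.19,0,0,0],[-0.19,0,0,0],[-0.19,0,0,0]]'
python3 -m creep '[[-0.1,0,0,0],[-0.14,0,0,0],[0,0.05,0,0],[0,0.05,0,0],[0,0,0,0]]'
python3 - <<'E'
from h import *
im,d=snap('wrist','w9.png');P=world('wrist',d)
for o in comps(P,d,.035,.065): print(o)
for o in comps(P,d,.155,.19): print('grip',o)
im,d=get_image('top');P=world('top',d)
for o in comps(P,d,.05,.065): print(o)
plan(.543,.073,.28,93.9)
E
```

```text
clock: 37.15
eef_pos: [0.5871, -0.0891, 0.0163]
orientation: [-0.575, 1.571, 1.064]
force: [0.8, -0.1, -0.6]
finger_gap: 0.0598
clock: 37.65
eef_pos: [0.5867, -0.089, 0.2333]
orientation: [-1.275, 1.571, 0.364]
force: [0.5, -0.5, 0.6]
finger_gap: 0.0596
clock: 38.15
eef_pos: [0.5597, -0.0907, 0.2902]
orientation: [1.339, 1.567, 2.977]
force: [0.2, 0.8, 0.1]
finger_gap: 0.0597
([474.0, 83.0], 321, [451.0, 52.0], [33.0, 17.0], 52.3, 0.063)
([277.0, 154.0], 2492, [525.0, -133.0], [61.0, 38.0], 3.6, 0.056)
([357.0, 153.0], 2480, [518.0, -54.0], [60.0, 38.0], 3.9, 0.056)
([317.0, 221.0], 2196, [589.0, -89.0], [62.0, 38.0], 3.6, 0.056)
([400.0, 284.0], 553, [651.0, 1.0], [27.0, 58.0], 36.1, 0.06)
([79.0, 344.0], 475, [747.0, -344.0], [12.0, 55.0], 8.1, 0.063)
([628.0, 396.0], 403, [768.0, 285.0], [5.0, 37.0], 5.8, 0.062)
grip ([553.0, 214.0], 3618, [543.0, 73.0], [60.0, 21.0], 4.3, 0.176)
([453.0, 168.0], 49, [752.0, -328.0], [64.0, 18.0], 67.2, 0.064)
([380.0, 250.0], 94, [523.0, -134.0], [18.0, 53.0], 85.2, 0.059)
([176.0, 255.0], 320, [499.0, 404.0], [53.0, 52.0], 56.3, 0.064)
tcp [ 0.5613 -0.0907  0.29  ] jaw 93.9 toolx [-0.002  0.001 -1.   ] gap 0.0596 F [ 0.3 -0.3  0.4] t 38.25
shift units [0.041 0.028 0.658] mm [ 10.   7. 165.]
twist units -0.0 rows 0.0
```

View pics/w9.png

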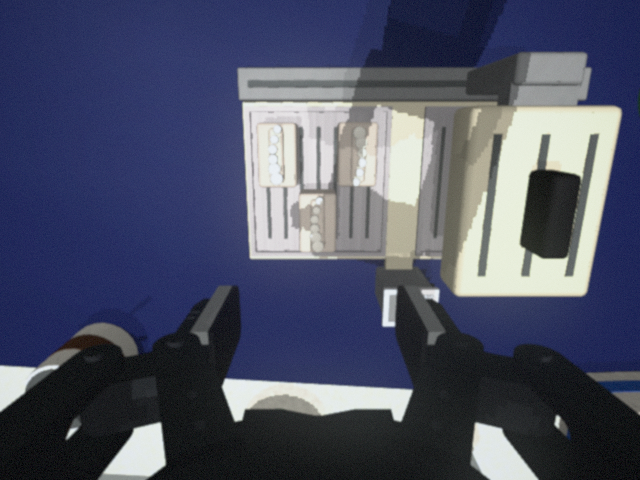

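```bash
python3 -m creep '[[0,0.007,0.165,0],[0,0.007,0.165,0],[0,0.007,0.165,0],[0,0.007,0.165,0],[0,0,0,0]]'
python3 -m creep '[[0.1,0,0,0],[0.18,0,0,0],[0.17,0,0,0],[0.08,0,0,0],[0,0,0,0]]'
python3 -m creep '[[0,0,0,0],[0,0,0,0]]'
python3 -c "
from h import *
plan(.543,.073,.15,93.9)"
```

```text
clock: 38.75
eef_pos: [0.5432, 0.0776, 0.2902]
orientation: [0.724, 1.568, 2.369]
force: [0.1, -1.0, 0.8]
finger_gap: 0.0595
clock: 39.25
eef_pos: [0.5416, 0.0724, 0.1547]
orientation: [1.645, 1.562, -2.999]
force: [-0.0, 0.2, -0.6]
finger_gap: 0.06
clock: 39.45
eef_pos: [0.5452, 0.0731, 0.1603]
orientation: [-1.534, 1.568, 0.104]
force: [0.6, 0.2, -0.1]
finger_gap: 0.0595
tcp [0.5452 0.0731 0.1603] jaw 93.9 toolx [ 0.003  0.    -1.   ] gap 0.0595 F [ 0.6  0.2 -0.1] t 39.45
shift units [0.041 0.009 0.   ] mm [10.  2.  0.]
twist units -0.0 rows 0.0
```

```bash
python3 -m creep '[[0.036,0.006,0,0],[0,0,0,0],[0,0,0,0]]'
python3 -m creep '[[0,0,0,0],[0,0,0,0],[0,0,0,0],[0,0,0,0],[0,0,0,0]]' 0 30
python3 -m creep '[[0,0,0,0],[0,0,0,0],[0,0,-0.04,0],[0,0,-0.06,0],[0,0,0,0]]'
python3 -c "
from h import *
plan(.543+.088*.068+.0043,-.088,.15,93.9)"
```

```text
clock: 39.75
eef_pos: [0.5423, 0.0732, 0.15]
orientation: [-1.16, 1.571, 0.479]
force: [-0.4, -0.2, -0.6]
finger_gap: 0.0597
clock: 40.25
eef_pos: [0.5425, 0.0734, 0.1502]
orientation: [-0.986, 1.57, 0.653]
force: [-1.4, 1.1, 2.3]
finger_gap: 0.0195
clock: 40.75
eef_pos: [0.5444, 0.0467, 0.1502]
orientation: [-2.829, 1.569, -1.19]
force: [-0.5, -3.4, 4.3]
finger_gap: 0.0196
tcp [0.5444 0.0467 0.1502] jaw 93.9 toolx [ 0.001 -0.002 -1.   ] gap 0.0196 F [-0.5 -3.4  4.3] t 40.75
shift units [ 0.002  0.001 -0.54 ] mm [   0.    0. -135.]
twist units -0.0 rows 0.0
```

```bash
python3 -m creep '[[0,0,-0.1,0],[0,0,-0.1,0],[0,0,-0.1,0],[0,0,-0.1,0],[0,0,-0.08,0]]'
python3 -m creep '[[0,0,-0.04,0],[0,0,-0.015,0],[0,0,0,0],[0,0,0,0]]'
```

```text
clock: 41.25
eef_pos: [0.5524, -0.0713, 0.1501]
orientation: [-0.273, 1.569, 1.365]
force: [-0.8, 5.5, 5.2]
finger_gap: 0.0195
clock: 41.65
eef_pos: [0.5534, -0.0859, 0.1502]
orientation: [-2.794, 1.569, -1.155]
force: [-1.4, -3.6, 5.0]
finger_gap: 0.0193
```

```bash
python3 -m creep '[[0,0,0,0],[0,0,0,0],[0,0,0,0],[0,0,0,0]]' 0.7
python3 -m creep '[[-0.1,0,0,0],[-0.18,0,0,0],[-0.18,0,0,0],[0,0,0,0],[0,0,0,0]]'
python3 - <<'E'
from h import *
im,d=get_image('wrist');P=world('wrist',d)
for o in comps(P,d,.155,.19): print('grip',o)
im,d=snap('top','t2.png');P=world('top',d)
for o in comps(P,d,.155,.19): print('grip',o)
for o in comps(P,d,.05,.065): print(o)
plan(.6586,.0579,.25,93.9)
E
```

```text
clock: 42.05
eef_pos: [0.5531, -0.0849, 0.1495]
orientation: [1.066, 1.57, 2.705]
force: [0.1, -0.3, 0.2]
finger_gap: 0.0596
clock: 42.55
eef_pos: [0.5535, -0.0851, 0.2657]
orientation: [-1.76, 1.568, -0.121]
force: [0.6, 0.2, -0.5]
finger_gap: 0.0595
grip ([316.0, 231.0], 2971, [551.0, -85.0], [59.0, 20.0], 3.8, 0.174)
grip ([327.0, 190.0], 70, [662.0, 8.0], [20.0, 20.0], 1.6, 0.167)
grip ([365.0, 245.0], 44, [532.0, -87.0], [19.0, 15.0], 89.6, 0.178)
([451.0, 165.0], 58, [760.0, -323.0], [75.0, 27.0], 50.3, 0.064)
([180.0, 159.0], 69, [757.0, 408.0], [4.0, 116.0], 5.3, 0.063)
([294.0, 241.0], 297, [545.0, 92.0], [62.0, 61.0], 46.2, 0.065)
([176.0, 254.0], 326, [499.0, 402.0], [55.0, 53.0], 65.8, 0.064)
tcp [ 0.5524 -0.0849  0.2633] jaw 93.9 toolx [-0.003  0.001 -1.   ] gap 0.0597 F [-0.3 -0.7 -0.1] t 42.65
shift units [ 0.052 -0.463  0.541] mm [  13. -116.  135.]
twist units 0.0 rows 0.0
```

View pics/t2.png

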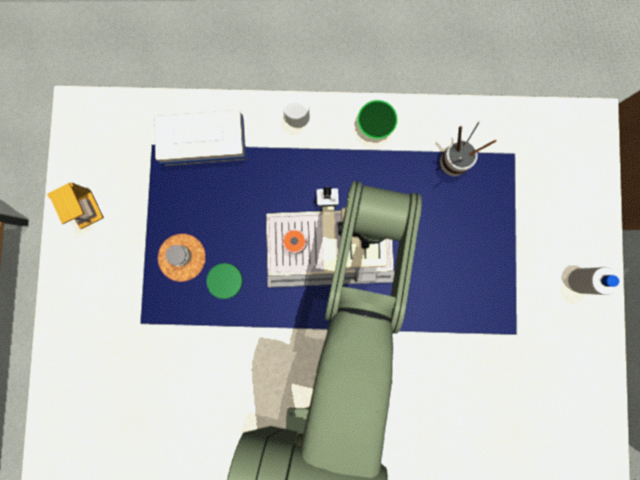

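```bash
python3 -m creep '[[0,-0.093,0.108,0],[0,-0.093,0.108,0],[0,-0.093,0.108,0],[0,-0.093,0.108,0],[0,-0.093,0.108,0]]' 0 30
python3 -m creep '[[0,0,0,0],[0,0,0,0]]'
python3 - <<'E'
from h import *
plan(.6586,.0579,.140,93.9)
snap('scene','s2.png')
E
```

```text
clock: 43.15
eef_pos: [0.66, 0.0586, 0.2624]
orientation: [1.585, 1.567, -3.059]
force: [0.0, -2.0, 0.9]
finger_gap: -0.0003
clock: 43.35
eef_pos: [0.6594, 0.0579, 0.2623]
orientation: [1.668, 1.566, -2.975]
force: [0.8, -0.4, 0.5]
finger_gap: -0.0001
tcp [0.6594 0.0579 0.2623] jaw 94.0 toolx [-0.005 -0.001 -1.   ] gap -0.0001 F [ 0.8 -0.4  0.5] t 43.35
shift units [0.489 0.001 0.001] mm [122.   0.   0.]
twist units 0.001 rows 0.0
```

View pics/s2.png

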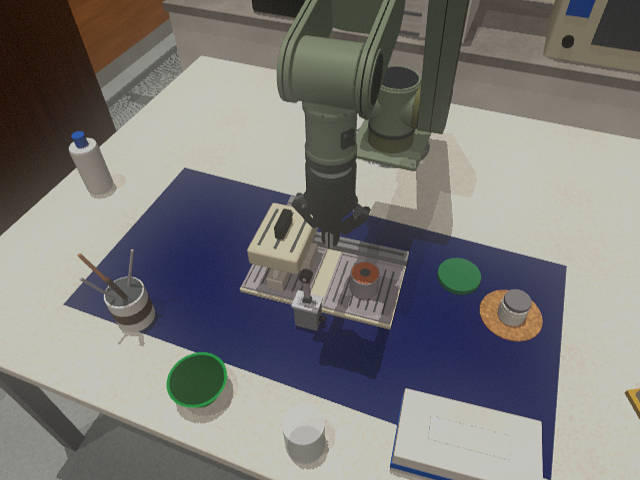

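```bash
python3 -m creep '[[0.14,0,0,0],[0.16,0,0,0],[0.12,0,0,0],[0.06,0,0,0],[0,0,0,0]]'
python3 -m creep '[[0,0,-0.05,0],[0,0,-0.05,0],[0,0,0,0],[0,0,0,0]]'
python3 -c "
from h import *
plan(.662+.0004,.012,.140,93.9)"
```

```text
clock: 43.9
eef_pos: [0.6574, 0.056, 0.1418]
orientation: [1.598, 1.564, -3.047]
force: [-0.3, 0.7, -0.3]
finger_gap: 0.0002
clock: 44.3
eef_pos: [0.6622, 0.0317, 0.146]
orientation: [-1.494, 1.569, 0.144]
force: [-0.8, -0.2, 0.0]
finger_gap: 0.0004
tcp [0.6622 0.0317 0.146 ] jaw 93.8 toolx [ 0.002  0.    -1.   ] gap 0.0004 F [-0.8 -0.2  0. ] t 44.3
shift units [ 0.024  0.005 -0.079] mm [  6.   1. -20.]
twist units -0.001 rows 0.0
```

```bash
python3 -m creep '[[0.02,0,-0.02,0],[0,0,0,0],[0,0,0,0]]'
python3 -m creep '[[0,0,-0.03,0],[0,0,0,0],[0,0,0,0]]'
python3 -m creep '[[0,0,-0.03,0],[0,0,0,0],[0,0,0,0]]'
python3 - <<'E'
from h import *
snap('scene','s3.png')
E
```

```text
clock: 44.6
eef_pos: [0.6618, 0.0277, 0.1394]
orientation: [1.243, 1.57, 2.882]
force: [-0.5, -0.2, -0.5]
finger_gap: 0.0001
clock: 44.9
eef_pos: [0.6624, 0.02, 0.1395]
orientation: [1.055, 1.57, 2.694]
force: [-0.6, 2.0, -0.0]
finger_gap: -0.0003
clock: 45.2
eef_pos: [0.6629, 0.0125, 0.1396]
orientation: [0.809, 1.57, 2.448]
force: [-0.4, 1.9, -2.0]
finger_gap: -0.0003
```

```bash
python3 -c "
import cv2
a=cv2.imread('pics/s3.png')[200:350,220:420];cv2.imwrite('pics/s3c.png',cv2.resize(a,(800,600),interpolation=cv2.INTER_CUBIC))"
```

```text
(no output)
```

View pics/s3c.png

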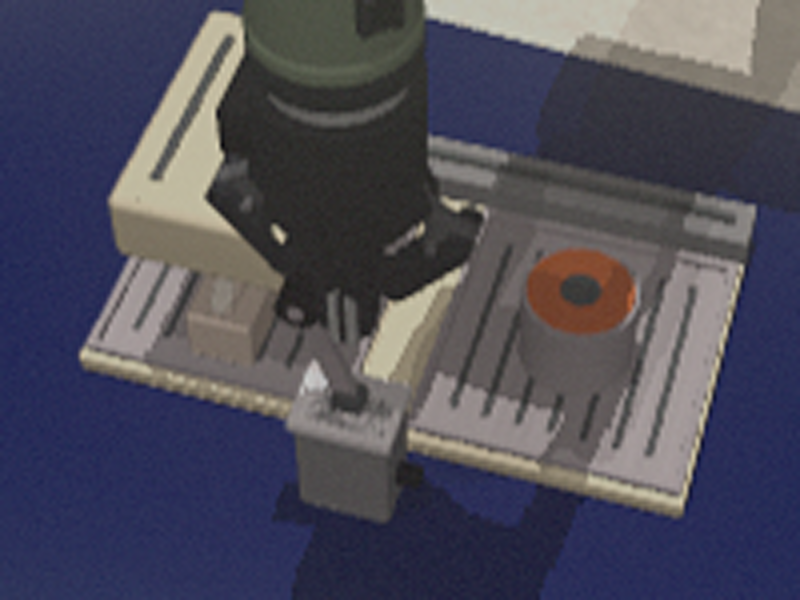

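```bash
python3 -m creep '[[0,0,-0.035,0],[0,0,-0.03,0],[0,0,0,0],[0,0,0,0]]'
python3 - <<'E'
from h import *
im,d=snap('scene','s4.png');P=world('scene',d)
m=(P[...,2]>.1)&(P[...,0]>.64)&(P[...,0]<.70)&(abs(P[...,1])<.12)&(P[...,2]<.18)
a=cv2.imread('pics/s4.png')[200:350,220:420];cv2.imwrite('pics/s4c.png',cv2.resize(a,(800,600),interpolation=cv2.INTER_CUBIC))
q=P[m&(P[...,0]>.667)];print(len(q),np.round(q[np.argsort(-q[:,2])][::max(1,len(q)//12)],3))
E
```

```text
clock: 45.65
eef_pos: [0.6642, -0.0038, 0.1401]
orientation: [-0.759, 1.57, 0.879]
force: [-1.3, 4.7, -1.0]
finger_gap: -0.0001
221 [[ 0.674 -0.011  0.18 ]
 [ 0.667  0.01   0.175]
 [ 0.674 -0.004  0.17 ]
 [ 0.676 -0.005  0.166]
 [ 0.67   0.008  0.162]
 [ 0.674  0.002  0.158]
 [ 0.674 -0.002  0.156]
 [ 0.672 -0.034  0.155]
 [ 0.673 -0.034  0.152]
 [ 0.673 -0.034  0.15 ]
 [ 0.673 -0.026  0.148]
 [ 0.671 -0.021  0.144]
 [ 0.671 -0.021  0.139]]
```

View pics/s4c.png

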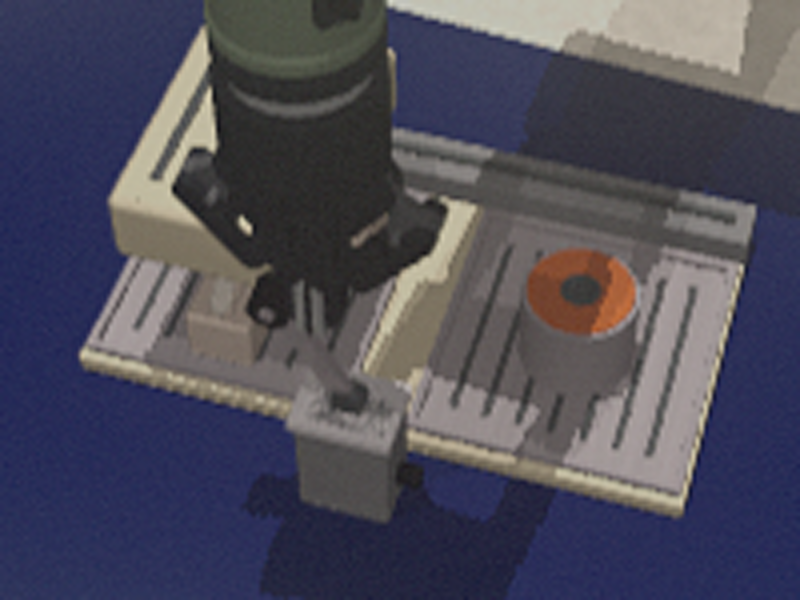

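```bash
python3 -m creep '[[0,0,-0.02,0],[0,0,-0.02,0],[0,0,0,0],[0,0,0,0],[0,0,0,0]]'
python3 - <<'E'
from h import *
im,d=get_image('scene');P=world('scene',d)
m=(P[...,2]>.125)&(P[...,0]>.667)&(P[...,0]<.70)&(abs(P[...,1])<.12)&(P[...,2]<.162)
q=P[m]; print(np.round(q[np.argsort(q[:,1])][:40:3],3))
cv2.imwrite('pics/s5c.png',cv2.resize(im[200:350,220:420,::-1],(800,600)))
E
```

```text
clock: 46.2
eef_pos: [0.6649, -0.013, 0.1401]
orientation: [-0.508, 1.57, 1.131]
force: [0.3, 4.3, 0.8]
finger_gap: -0.0001
[[ 0.672 -0.044  0.138]
 [ 0.67  -0.042  0.143]
 [ 0.672 -0.041  0.143]
 [ 0.672 -0.04   0.134]
 [ 0.673 -0.039  0.138]
 [ 0.672 -0.039  0.147]
 [ 0.669 -0.038  0.15 ]
 [ 0.673 -0.037  0.136]
 [ 0.673 -0.037  0.143]
 [ 0.669 -0.036  0.145]
 [ 0.67  -0.035  0.152]
 [ 0.672 -0.035  0.145]
 [ 0.67  -0.033  0.153]
 [ 0.673 -0.033  0.142]]
```

View pics/s5c.png

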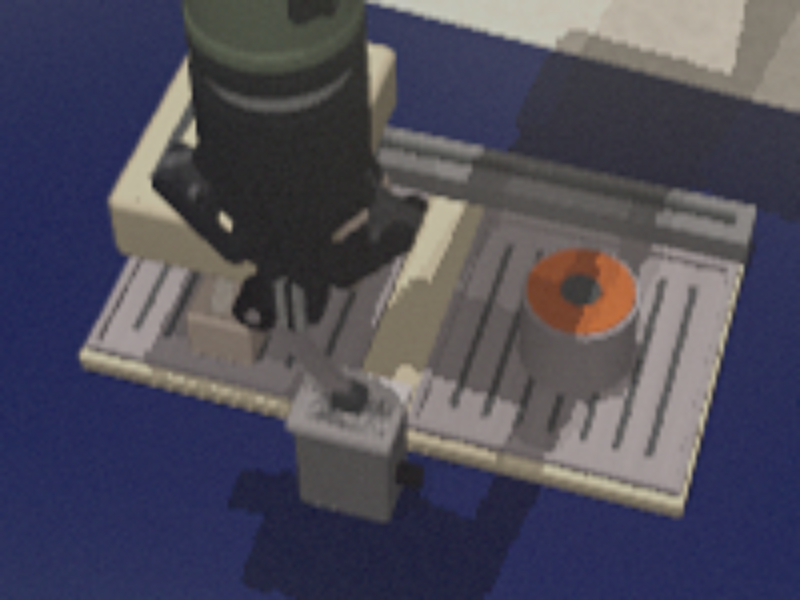

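```bash
python3 -m creep '[[0,0,-0.02,0],[0,0,0,0],[0,0,0,0],[0,0,0,0]]'
python3 -m creep '[[0,0,0.06,0],[0,0,0.08,0],[0,0,0.08,0],[0,0,0.08,0],[0,0,0.05,0]]'
python3 -m creep '[[-0.1,0,0,0],[-0.18,0,0,0],[-0.18,0,0,0],[-0.18,0,0,0],[0,0,0,0]]'
python3 - <<'E'
from h import *
plan(.5,.2,.3)
snap('scene','s6.png')
im,d=snap('wrist','w10.png')
E
```

```text
clock: 46.65
eef_pos: [0.6655, -0.0184, 0.1403]
orientation: [-1.537, 1.57, 0.102]
force: [-0.6, 4.6, 1.8]
finger_gap: 0.0001
clock: 47.15
eef_pos: [0.6591, 0.0697, 0.1396]
orientation: [-3.081, 1.569, -1.44]
force: [-0.6, -0.5, -0.3]
finger_gap: -0.0002
clock: 47.65
eef_pos: [0.662, 0.0684, 0.3079]
orientation: [-1.667, 1.556, -0.029]
force: [-0.1, -0.5, -0.3]
finger_gap: -0.0
tcp [0.662  0.0684 0.3079] jaw 93.9 toolx [ 0.015 -0.    -1.   ] gap -0.0 F [-0.1 -0.5 -0.3] t 47.65
shift units [0.021 0.611 0.569] mm [  5. 153. 142.]
```

View pics/s6.png

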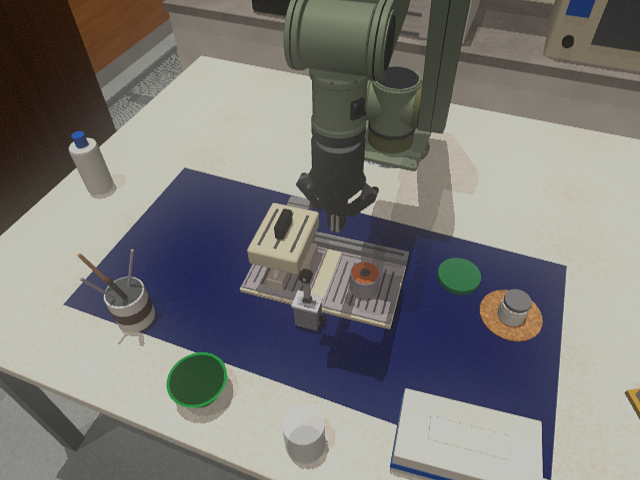

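```bash
python3 -m creep '[[0,0.11,0.1,0],[0,0.11,0.1,0],[0,0.11,0.1,0],[0,0.11,0.1,0],[0,0.11,0.1,0]]'
python3 -m creep '[[0,0.1,0.08,0],[0,0.1,0.08,0],[0,0,0,0],[0,0,0,0]]'
python3 - <<'E'
from h import *
im,d=snap('top','t3.png');P=world('top',d)
for z in [(.155,.19),(.05,.065),(.1,.15),(.01,.022)]:
    for o in comps(P,d,*z,amin=60): print(z,o)
im,d=get_image('scene');P=world('scene',d)
cv2.imwrite('pics/s7c.png',cv2.resize(im[200:330,230:405,::-1],(800,594),interpolation=cv2.INTER_CUBIC))
for r in trace('scene','model1_c'):
    q=P[r['pixels']&(d>0)]; print(r['confidence'],r['extent'],np.round(np.percentile(q,[5,50,95],axis=0),3).tolist())
for r in trace('scene','jar_c')[:1]:
    q=P[r['pixels']&(d>0)]; print('jar',r['confidence'],np.round(np.percentile(q,[5,50,95],axis=0),3).tolist())
c=np.array([.5473,.0002]);th=.068;S=(P[...,:2]-c)@np.array([[np.cos(th),-np.sin(th)],[np.sin(th),np.cos(th)]])
m=(d>0)&(abs(S[...,0])<.075)&(S[...,1]<-.022)&(S[...,1]>-.162)&(P[...,2]>.022)&(P[...,2]<.065)
n,l,st,cc=cv2.connectedComponentsWithStats(m.astype(np.uint8))
for i in range(1,n):
    if st[i,4]>20: print(cc[i],st[i,4],np.round(S[l==i].min(0),3),np.round(S[l==i].max(0),3),np.percentile(P[l==i][:,2],97))
E
```

```text
clock: 48.25
eef_pos: [0.5116, 0.1842, 0.2976]
orientation: [2.026, 1.567, -2.619]
force: [-0.6, 0.6, -0.3]
finger_gap: -0.0
clock: 48.65
eef_pos: [0.4604, 0.2203, 0.2986]
orientation: [2.412, 1.568, -2.231]
force: [1.1, -0.0, 0.2]
finger_gap: -0.0004
(0.155, 0.19) ([327.0, 191.0], 70, [662.0, 8.0], [20.0, 20.0], 1.6, 0.167)
(0.155, 0.19) ([365.0, 235.0], 210, [554.0, -87.0], [59.0, 20.0], 1.8, 0.178)
(0.05, 0.065) ([201.0, 157.0], 126, [762.0, 352.0], [6.0, 229.0], 6.6, 0.065)
(0.05, 0.065) ([294.0, 241.0], 295, [545.0, 92.0], [63.0, 59.0], 60.8, 0.065)
(0.1, 0.15) ([364.0, 241.0], 2748, [536.0, -88.0], [186.0, 110.0], 4.0, 0.143)
(0.01, 0.022) ([306.0, 243.0], 3127, [550.0, 55.0], [183.0, 234.0], 5.1, 0.018)
(0.01, 0.022) ([388.0, 244.0], 302, [558.0, -150.0], [167.0, 44.0], 0.2, 0.019)
(0.01, 0.022) ([238.0, 280.0], 101, [435.0, 243.0], [46.0, 22.0], 20.2, 0.018)
0.74 [268.4, 265.9, 289.9, 292.8] [[0.587, -0.103, 0.019], [0.611, -0.081, 0.044], [0.619, -0.069, 0.056]]
0.69 [300.9, 269.7, 312.6, 303.3] [[0.647, -0.004, 0.074], [0.663, 0.01, 0.133], [0.67, 0.019, 0.167]]
jar 0.76 [[0.48, 0.38, 0.01], [0.513, 0.403, 0.058], [0.525, 0.428, 0.065]]
[309.95435685 256.00414938] 241 [-0.066 -0.053] [-0.002 -0.032] 0.0507982123244646
[277.02608696 278.08405797] 345 [ 0.02 -0.11] [ 0.067 -0.072] 0.05672610081291113
```

View pics/s7c.png

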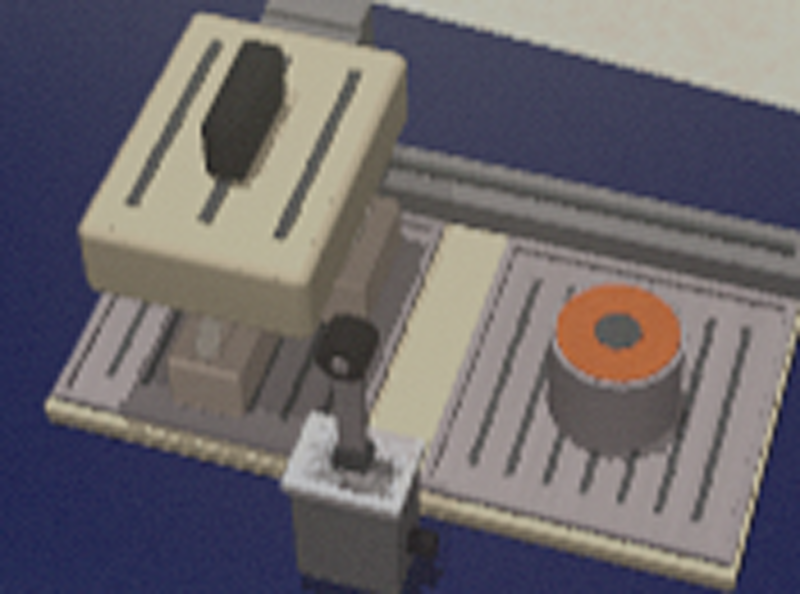

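View pics/t3.png

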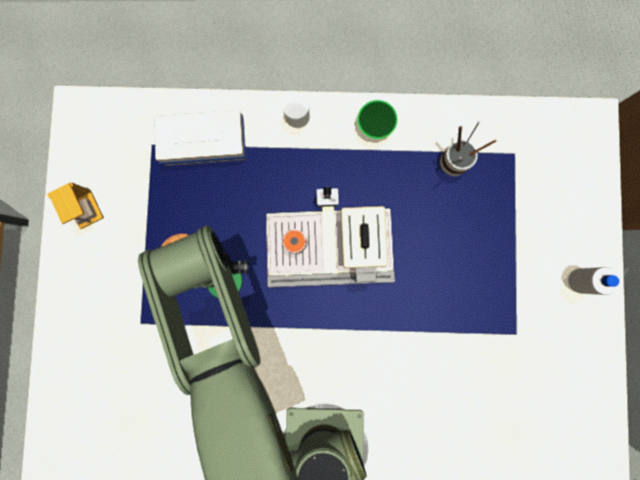

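```bash
python3 -m creep '[[0,0,-0.19,0],[0,0,-0.19,0],[0,0,-0.19,0],[0,0,-0.19,0],[0,0,-0.19,0]]'
python3 -m creep '[[0,0,-0.19,0],[0,0,-0.19,0],[0,0,-0.19,0],[0,0,-0.19,0],[0,0,-0.19,0]]'
python3 -m creep '[[0.13,0,-0.12,0],[0.13,0,-0.12,0],[0,0,0,0],[0,0,0,0],[0,0,0,0]]'
python3 - <<'E'
from h import *
plan(.5,-.3,.25)
im,d=snap('wrist','w11.png');P=world('wrist',d)
for o in comps(P,d,.03,.06): print(o)
im,d=get_image('top');P=world('top',d)
for z in [(.155,.19),(.05,.065),(.01,.025)]:
    for o in comps(P,d,*z,amin=60): print(z,o)
E
```

```text
clock: 49.35
eef_pos: [0.4773, -0.0191, 0.2997]
orientation: [-2.272, 1.57, -0.634]
force: [1.8, 0.3, -0.4]
finger_gap: 0.0
clock: 49.85
eef_pos: [0.493, -0.2564, 0.2995]
orientation: [0.42, 1.571, 2.057]
force: [0.8, -0.0, 0.5]
finger_gap: 0.0001
clock: 50.35
eef_pos: [0.4979, -0.3132, 0.2359]
orientation: [-1.977, 1.569, -0.338]
force: [0.0, 0.1, 0.8]
finger_gap: 0.0003
tcp [ 0.4979 -0.3132  0.2359] jaw 93.9 toolx [ 0.002 -0.001 -1.   ] gap 0.0003 F [0.  0.1 0.8] t 50.35
shift units [-0.057 -0.012  0.052] mm [-14.  -3.  13.]
([534.0, 167.0], 2379, [454.0, -104.0], [29.0, 141.0], 4.0, 0.054)
([514.0, 243.0], 3368, [523.0, -133.0], [61.0, 39.0], 3.7, 0.056)
([590.0, 211.0], 136, [488.0, -67.0], [5.0, 20.0], 20.8, 0.046)
([527.0, 309.0], 738, [589.0, -107.0], [11.0, 62.0], 85.7, 0.046)
(0.155, 0.19) ([327.0, 191.0], 70, [662.0, 8.0], [19.0, 20.0], 1.5, 0.169)
(0.155, 0.19) ([365.0, 235.0], 210, [554.0, -87.0], [59.0, 20.0], 1.6, 0.177)
(0.05, 0.065) ([200.0, 157.0], 122, [762.0, 353.0], [4.0, 225.0], 5.7, 0.065)
(0.05, 0.065) ([294.0, 241.0], 277, [545.0, 92.0], [62.0, 61.0], 46.4, 0.065)
(0.05, 0.065) ([176.0, 255.0], 310, [500.0, 404.0], [50.0, 52.0], 1.2, 0.064)
(0.01, 0.025) ([306.0, 243.0], 3087, [546.0, 57.0], [186.0, 235.0], 7.8, 0.019)
(0.01, 0.025) ([388.0, 244.0], 278, [555.0, -149.0], [173.0, 44.0], 0.4, 0.02)
(0.01, 0.025) ([224.0, 280.0], 926, [435.0, 281.0], [95.0, 94.0], 3.5, 0.02)
```

View pics/w11.png

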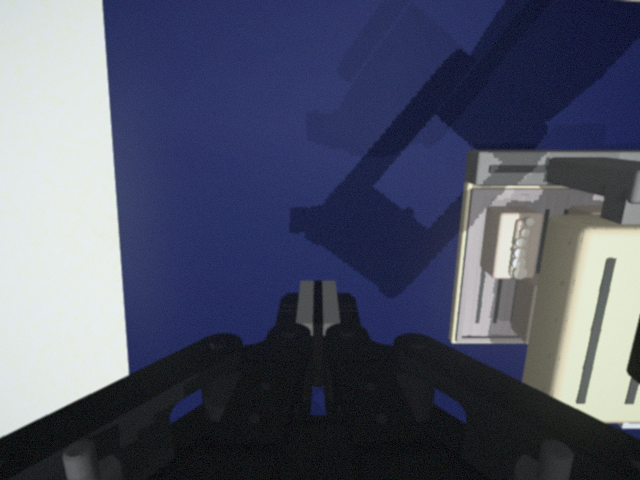

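All three models are in place (third visible at (515,245)), jar centred on the mat, lever upright, slab and ring unmoved. No fourth model anywhere. Handing in.

```bash
python3 -c "
from cell import *
print(close_job())"
```

```text
the job is handed in; nothing more can be done
None
```

I handed the job in at about 50 s with every step done; `close_job` gives no verdict, so what follows is my own measurement.

- **Jar:** I moved it from the -y bay to the mat. It stands upright, its centre about 3 mm from the mat's centre.
- **Models:** Only three showed in the pictures. They stand upright in the -y bay, at about (-34, -52), (-34, -132) and (34, -92) mm in station axes.
- **Lamp:** I gripped it and slid it to about -87 mm, over the loaded bay. Readings ranged from -85 to -88 mm; at least 77 mm is needed.
- **Lever:** I pushed it towards -y to an estimated 0.6–0.65 rad, at about 4.5 N. That is above the 0.45 trip point and short of the stop. It sprang back upright.
- **Ring and slab:** The slab's position is unchanged in the last check. The ring was hidden under the lamp at the start, so I have no starting position to compare. It stood at its bay's centre when it came into view, and nothing touched it.

**Limits of the checks:** The lever angle is worked out from camera depth and finger position, not read directly. One model was fully measured under the lamp at the end; the other two were only partly visible, and what showed agreed with where I had placed them. I saw no sign of the grip slackening or of anything being knocked aside.

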